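# Warmed reagents into the analyser's carrier, in order

## Task

Move the four reagent bottles from the block heater into the reagent carrier, one to a pocket and in the same order: the bottle next to the heater's control panel goes into the pocket at the carrier's grip loop, the next one into the next pocket, and so on. Set each one down gently, standing upright on the pocket's floor; do not drop or tip any of them.

Things in the scene. Friction and masses are not known exactly. Their poses are not given: they have to be found in the camera images.
- vial_mid (a point): Amber glass vial: straight round body 28 mm in diameter and 76 mm high, narrower 24 mm black screw cap, 95 mm tall over all, 50 to 105 g. Point on its axis half-way up, z up. All four bottles stand at the start upright with their underside 42 mm above the table, the lowest 16 mm of them inside their block.
- jar_mid (a point): Squat white plastic jar: round, 38 mm in diameter all the way up, wide ribbed white screw cap as wide as the jar (top 16 mm), 74 mm tall, 60 to 120 g. Point on its axis half-way up, z up.
- dropper_mid (a point): White plastic dropper bottle: round body 32 mm in diameter and 64 mm high, shoulder, then a long pointed grey cap (21 mm tapering to 9 mm), 104 mm tall, 45 to 90 g. Point on its axis half-way up, z up.
- square_mid (a point): White plastic bottle of square plan: body 34 x 34 mm and 60 mm high, shoulder, round 25 mm grey cap, 84 mm tall, 65 to 135 g. Its sides are square to the heater at the start (x and y along its sides). Point on its axis half-way up, z up.
- heater: White bench block heater, fixed, 130 mm (x) by 305 mm (y), rims 52 mm high. Origin on the table under the middle of its row of blocks, z up, the row runs along its y axis. Four aluminium blocks stand in it side by side at y = -84, -28, 28 and 84 mm (x = 0), their tops 58 mm above the table. The control panel (grey, dark display, buttons; 69 mm high) is at its -y end, so y = -84 mm is the place next to the panel.
- carrier: Grey plastic reagent carrier, fixed, 236 mm long (y) and 76 mm wide (x) over its 4 mm high flanges. Origin on the table under its middle, z up. Four square pockets 54 x 54 mm in a row along its y axis, centres at y = -87, -29, 29 and 87 mm (x = 0); walls 4 mm thick, tops 20 mm above the table; pocket floor 5 mm above the table. A grip loop sticks out 35 mm at its -y end, so y = -87 mm is the pocket at the loop.
- block_vial: The vial's fixed aluminium block, 54 x 54 x 28 mm, origin at the centre of its underside (30 mm above the table), bored 16 mm deep with 1.5 mm play around the vial, which stands in it at the start. It takes any of the four places in the heater.
- block_jar: The jar's fixed aluminium block, 54 x 54 x 28 mm, origin at the centre of its underside (30 mm above the table), bored 16 mm deep with 1.5 mm play around the jar, which stands in it at the start. It takes any of the four places in the heater.
- block_dropper: The dropper bottle's fixed aluminium block, 54 x 54 x 28 mm, origin at the centre of its underside (30 mm above the table), bored 16 mm deep with 1.5 mm play around the dropper bottle, which stands in it at the start. It takes any of the four places in the heater.
- block_square: The square bottle's fixed aluminium block, 54 x 54 x 28 mm, origin at the centre of its underside (30 mm above the table), bored 16 mm deep with 1.5 mm play around the square bottle (square bore), which stands in it at the start. It takes any of the four places in the heater.

How it is judged:
By the outcome, as a careful person would: the job done as asked, in the order asked, and still so for the second after the job is handed in, with the robot touching nothing.
It also fails if it takes over 128 s, if anything falls off the work surface, if the arm or the gripper's body presses on something with over 40 N, if the wrist force passes 120 N, or if a joint passes its speed limit or range.

## Robot

A 6-joint arm with a two-finger parallel gripper is mounted at the origin on the work surface. World frame = base frame: x ahead of the robot, y to its left, z up, the work surface at z = 0. Lengths are in mm, angles in rad, forces in N, time in s.
With the tool pointing down it reaches from about 275 to 1000 mm from the base axis. Payload 8.4 kg.
Tool frame: the origin (TCP) lies at the very end of the fingers, on their centre line; the grasp point (between the pads) lies 19 mm behind it (r.pinch_z is the distance from the TCP to the grasp point, in mm); z points along the fingers, y is the direction in which the jaws open and shut (so a half turn about z gives the same grasp; the last joint's range is limited). The gripper opens to 85 mm and grips with 20 to 120 N. Pads are 22 mm wide; open, the fingers measure 114 mm over their backs; the gripper's body (76 mm by 85 mm) begins 54 mm behind the grasp point. The pads swing forward as they close: fully open they stand 13 mm farther back than shut.
Start: joints at [-0.002, 0.353, 1.633, -0, 1.155, -0.002], TCP at [625.002, -0, 231.281] pointing down, gripper open.
Joint ranges: [-2.63, 2.63], [-0.92, 2.1], [0.06, 2.66], [-1.3, 4.44], [0, 2.69], [-3.02, 3.02]. Speed limits (rad/s): [2.22, 2.22, 2.79, 3.14, 3.14, 3.14].

## Interface

Orientations are given as [roll, pitch, yaw] about the fixed x, y, z axes, in that order (R = Rz(yaw) Ry(pitch) Rx(roll)).
In Python, from rig import r, optics gives the robot as it stands.
- The arm moves only by the shell command python3 -m creep 'ROWS' [FORCE]. ROWS is JSON, a list of rows, each an object with "dp": the shift along the tool's x, y, z in mm, a list of three; "angular": the turn, a rotation vector about the tool's x, y, z in rad, a list of three; "fingers": the finger opening in mm, from 0 to 85.4. In form: [{"dp": [dx, dy, dz], "angular": [wx, wy, wz], "fingers": fingers}, ...]. A call has 1 to 5 rows; each row is the pose to reach, as a shift and turn from the pose commanded when the call began, along the tool's axes at that moment; what a row does not reach only later rows make up. A row lasts 1/12 s, in which the tool goes at most 41.7 mm and 7.16 degrees, less where a joint would pass 70% of its speed; a pose out of reach is approached as far as the arm can. A call with a gripper value outside its range is refused whole. The fingers move at their own pace and stop on an object; FORCE is the grip in N (left out, the last holds). Time passes only in rows, so rows that repeat a pose let the fingers close. It gives the time, the measured TCP pose, the force and the opening at its end, in the units of the state.
- r.sense(): the state, without advancing time (a new reading comes with each control period).
- optics.grab_frame(name): name is "scene" or "side" or "wrist"; returns the picture (420x560x3 uint8, blue, green, red); there is no depth.
- optics.camera_params(name): a dict with "fx", "fy", "cx", "cy" (pixels), "eye" and "rotation" of the camera in the world; the wrist camera has in their place "T_tool_cam" (4x4, takes a point from camera to tool coordinates, whose origin is the TCP and whose axes are the flange's). Camera axes: x right, y up, looking along -z (the intrinsics and any distortion apply to the point x, -y, -z); pixel columns grow to the right and rows downward; lengths in mm; the calibration is good to about 2 mm. A picture is of the moment at which its call begins: read the wrist's pose just before it. camera_params takes no time and is no camera call.
- r.sign_off(): hands the job in, once; it reports no verdict.
The state is a dict: "clock": time; "qpos": joint angles; "qvel": joint speeds; "joint_efforts": joint torques, N m; "eef_pos": TCP position; "tcp_rot": TCP orientation; "contact_force": force on the tool from outside, world axes, zero at the start; "wrist_torque": the same for the moment, N m; "opening": opening from 0.0 (shut) to 1.0 (fully open).
Only numpy, scipy, OpenCV 4.12 (cv2) and the standard library are available. Lean on these libraries where they do the work, as an engineer would, in place of code of your own. Each camera call takes 0.05 s, during which the arm holds its last target.

## Working session

There is one attempt and no reset: what is moved stays moved. The work goes in short steps, Python scripts to look and compute and a shell command to move; the robot and the scene stay as the last step left them, time stands still between calls to the robot, and variables do not carry over. Pictures are saved under pics/ and viewed, and the job is handed in when it is done.

```bash
ls; mkdir -p pics; python3 - <<'E'
from rig import r, optics
import cv2
print(r.sense())
for n in ("scene","side","wrist"):
    print(n,optics.camera_params(n)); cv2.imwrite(f"pics/{n}0.png",optics.grab_frame(n))
E
```

```text
pics
{'clock': 0.0, 'qpos': array([-2.41805447e-03,  3.53654774e-01,  1.63414450e+00, -2.84423715e-05,
        1.15518314e+00, -2.39610366e-03]), 'qvel': array([ 1.29716013e-03, -8.28714223e-04, -1.49869155e-04, -9.96295774e-04,
        6.70404877e-06,  8.57759989e-04]), 'joint_efforts': array([-2.03471049e-03, -6.05236173e+01, -3.42063046e+01, -2.62302356e-04,
        9.48130677e-03,  3.61521288e-06]), 'eef_pos': array([ 6.24522964e+02, -1.90465386e-02,  2.30553100e+02]), 'tcp_rot': array([-3.14020283e+00,  2.26749768e-05,  1.57078589e+00]), 'contact_force': array([-1.32865663, -0.51496438,  0.22491118]), 'wrist_torque': array([ 0.00991506, -0.01252212, -0.01481825]), 'opening': 1.0004717456248704}
scene {'fx': 429.6933063336207, 'fy': 429.6933063336207, 'cx': 277.0452862085907, 'cy': 212.8037666082614, 'eye': array([1053.60187481,   12.34154142,  747.20145202]), 'rotation': array([0.69038505, 0.00637098, 1.60019379])}
side {'fx': 457.79289792108915, 'fy': 457.79289792108915, 'cx': 273.4211048420962, 'cy': 205.39829401653125, 'eye': array([185.3943872 , 528.77946195, 689.24509407]), 'rotation': array([ 0.77311399,  0.01477735, -2.59398143])}
wrist {'fx': 373.68136462625307, 'fy': 373.68136462625307, 'cx': 280.51872433111015, 'cy': 209.66510800228687, 'T_tool_cam': array([[ 7.08665931e-05,  9.62536947e-01,  2.71150551e-01,
         6.87814926e+01],
       [ 9.99999941e-01,  2.29153297e-05, -3.42700540e-04,
         6.83796005e-02],
       [-3.36075436e-04,  2.71150560e-01, -9.62536888e-01,
        -1.43163580e+02],
       [ 0.00000000e+00,  0.00000000e+00,  0.00000000e+00,
         1.00000000e+00]])}
```

View pics/scene0.png

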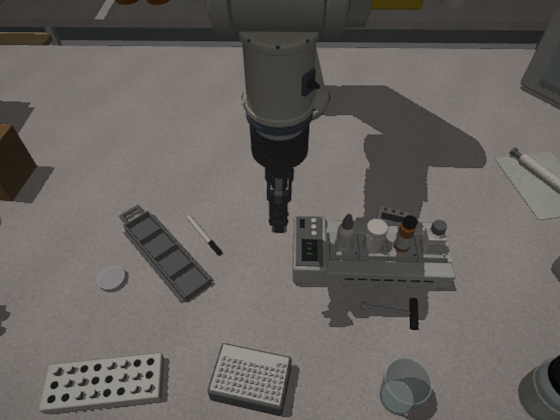

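View pics/side0.png

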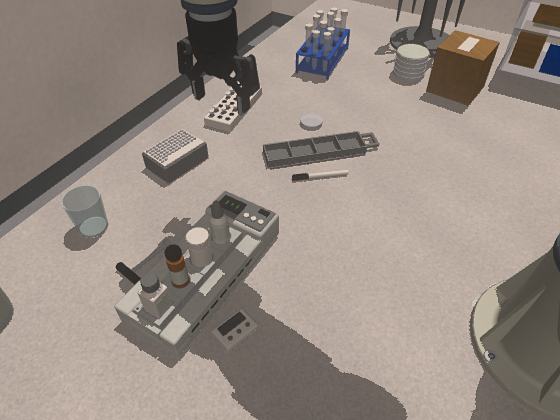

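View pics/wrist0.png

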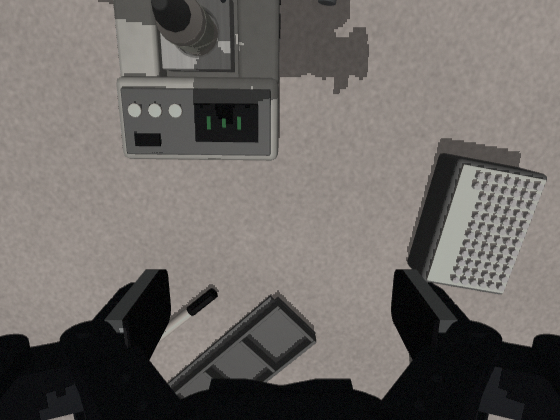

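```bash
python3 - <<'E'
import cv2
s=cv2.imread("pics/scene0.png")
a=cv2.resize(s[200:305,110:225],None,fx=5,fy=5,interpolation=cv2.INTER_CUBIC);cv2.imwrite("pics/c1.png",a)
a=cv2.resize(s[200:300,285:460],None,fx=4.5,fy=4.5,interpolation=cv2.INTER_CUBIC);cv2.imwrite("pics/h1.png",a)
s=cv2.imread("pics/side0.png")
a=cv2.resize(s[125:175,255:385],None,fx=6,fy=6,interpolation=cv2.INTER_CUBIC);cv2.imwrite("pics/c2.png",a)
a=cv2.resize(s[185:355,110:285],None,fx=3.5,fy=3.5,interpolation=cv2.INTER_CUBIC);cv2.imwrite("pics/h2.png",a)
E
```

```text
(no output)
```

View pics/c1.png

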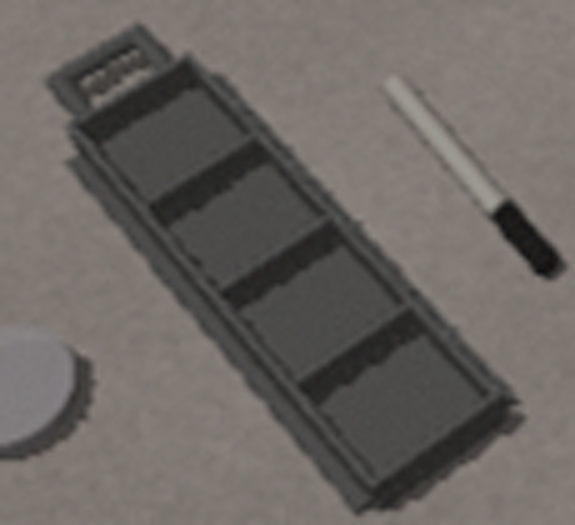

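View pics/h1.png

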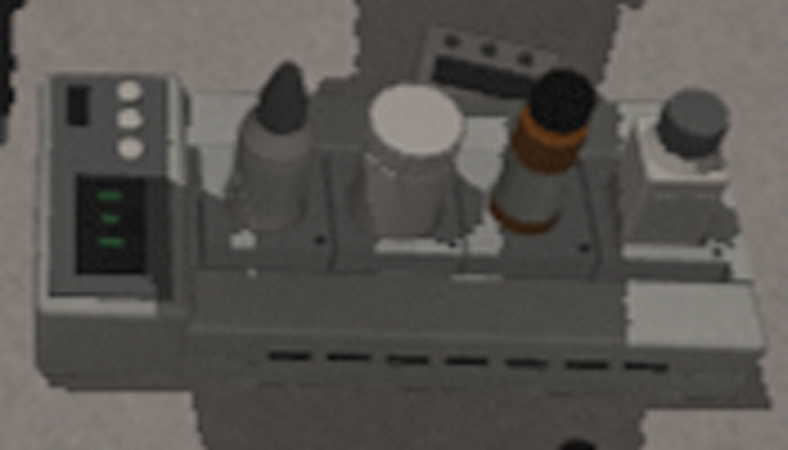

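View pics/c2.png

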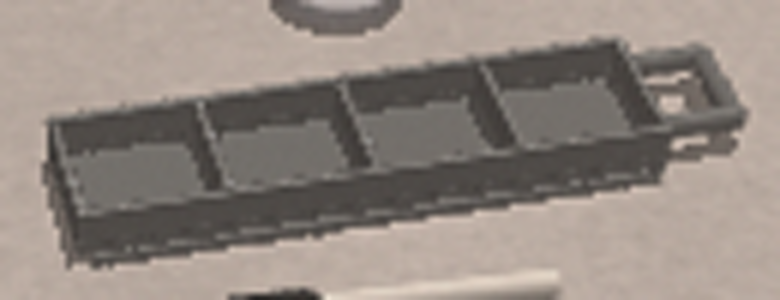

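View pics/h2.png

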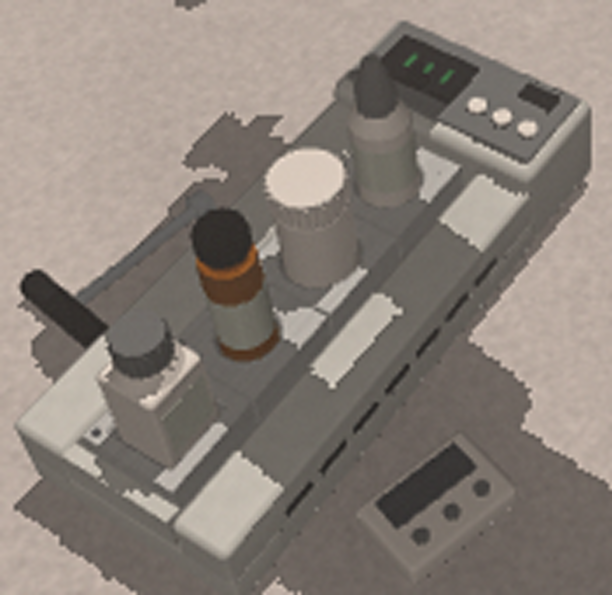

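```bash
cat > h.py <<'E'
import numpy as np, cv2
from scipy.spatial.transform import Rotation as R
from scipy.optimize import least_squares
from rig import r, optics
def rot(a): return R.from_euler('xyz',a).as_matrix()
def cam(n, s=None):
    p=optics.camera_params(n)
    if n=='wrist':
        T=np.eye(4);T[:3,:3]=rot(s['tcp_rot']);T[:3,3]=s['eef_pos'];M=T@p['T_tool_cam'];Rw,e=M[:3,:3],M[:3,3]
    else: Rw,e=rot(p['rotation']),p['eye']
    return p,Rw,e
def proj(c,P):
    p,Rw,e=c; q=(np.atleast_2d(P)-e)@Rw; d=-q[:,2]
    return np.c_[p['cx']+p['fx']*q[:,0]/d, p['cy']-p['fy']*q[:,1]/d]
def onz(c,uv,z):
    p,Rw,e=c; uv=np.atleast_2d(np.array(uv,float))
    d=np.c_[(uv[:,0]-p['cx'])/p['fx'],-(uv[:,1]-p['cy'])/p['fy'],-np.ones(len(uv))]@Rw.T
    return e+d*((z-e[2])/d[:,2])[:,None]
def tri(cu):
    f=lambda P:np.concatenate([proj(c,P)[0]-u for c,u in cu])
    s=least_squares(f,[600,100,100]);return s.x,np.sqrt(np.mean(s.fun**2))
def frame(q,L):
    c,s=np.cos(q[2]),np.sin(q[2]);L=np.array(L,float)
    return np.c_[q[0]+c*L[:,0]-s*L[:,1],q[1]+s*L[:,0]+c*L[:,1],L[:,2]]
def crop(a,ox,oy,k): return (np.array(a,float)+.5)/k-.5+[ox,oy]
E
python3 - <<'E'
from h import *
S,D=cam('scene'),cam('side')
c1=crop([(75,125),(190,60),(512,402),(368,487)],110,200,5)
c2=crop([(618,42),(660,130),(75,212),(50,122)],255,125,6)
L1=[(31,-118,20),(-31,-118,20),(-31,118,20),(31,118,20)];L2=L1
L2=[L1[0],L1[1],L1[2],L1[3]]
print(onz(S,c1,20).round(1));print(onz(D,c2,20).round(1))
f=lambda q:np.r_[proj(S,frame(q,L1))-c1,proj(D,frame(q,L2))-c2].ravel()
s=least_squares(f,[650,-200,-.7]);print(s.x,s.fun.round(1))
h1=crop([(288,68),(416,120),(565,92),(697,112)],285,200,4.5)
h2=crop([(374,60),(306,180),(222,232),(138,338)],110,185,3.5)
for n,a,b,z in zip("djvs",h1,h2,(146,116,137,126)):
    print(n,tri([(S,a),(D,b)]),onz(S,a,z)[0].round(1),onz(D,b,z)[0].round(1))
E
```

```text
[[ 494.2 -337.    20. ]
 [ 456.8 -295.5   20. ]
 [ 625.9 -131.5   20. ]
 [ 664.2 -181.4   20. ]]
[[ 488.5 -339.4   20. ]
 [ 451.3 -295.6   20. ]
 [ 621.1 -139.1   20. ]
 [ 658.3 -180.4   20. ]]
[ 557.1702777 -237.876146    -0.8217347] [-1.5 -0.9  0.7 -2.5 -1.5 -1.6  0.6  0.3 -1.  -0.8  0.6  0.2 -1.5  0.9
 -2.3 -0.8]
d (array([556.23841499, 122.14170682, 144.59299268]), np.float64(0.6747281872920714)) [558.7 123.2 146. ] [554.8 121.6 146. ]
j (array([557.58011204, 179.08969781, 113.30264511]), np.float64(0.43288237484282843)) [560.5 179.3 116. ] [555.5 179.8 116. ]
v (array([557.69594778, 235.02633556, 134.09776561]), np.float64(0.6339853955521293)) [561.1 235.3 137. ] [555.2 235.4 137. ]
s (array([558.33557235, 291.64038553, 122.88997815]), np.float64(0.3715918901913766)) [561.4 291.1 126. ] [555.9 292.4 126. ]
```

```bash
python3 -m creep '[{"dp":[20,-11,0],"angular":[0,0,0],"fingers":85},{"dp":[50,-27,0],"angular":[0,0,0],"fingers":85},{"dp":[80,-44,0],"angular":[0,0,0],"fingers":85},{"dp":[107,-59,0],"angular":[0,0,0],"fingers":85},{"dp":[122,-67,0],"angular":[0,0,0],"fingers":85}]' 40
python3 -m creep '[{"dp":[0,0,0],"angular":[0,0,0],"fingers":85},{"dp":[0,0,0],"angular":[0,0,0],"fingers":85},{"dp":[0,0,0],"angular":[0,0,0],"fingers":85}]'
python3 - <<'E'
from h import *
s=r.sense();print(r.pinch_z,s)
im=optics.grab_frame('wrist');cv2.imwrite('pics/w1.png',im)
c=cam('wrist',s)
P=[(557,122,146),(557.6,179,116),(557.7,235,137),(558.3,291.6,126)]
print(proj(c,P).round(1))
np.save('s1.npy',np.r_[s['eef_pos'],s['tcp_rot']])
E
```

```text
clock: 0.57
eef_pos: [556.1, 124.2, 231.0]
tcp_rot: [-3.14, -0.001, 1.572]
contact_force: [0.3, 0.1, -0.2]
opening: 0.996
clock: 0.82
eef_pos: [558.3, 121.5, 231.3]
tcp_rot: [3.141, 0.0, 1.571]
contact_force: [-0.8, 0.9, -0.3]
opening: 0.992
18.700000000000003 {'clock': 0.8167, 'qpos': array([ 2.11978263e-01,  2.70203136e-01,  1.75023958e+00, -4.64637976e-04,
        1.12105624e+00,  2.11877460e-01]), 'qvel': array([-0.01620601,  0.00482526, -0.00277695, -0.00106721, -0.00119773,
        0.00225813]), 'joint_efforts': array([ 1.02031231e+00, -5.40967226e+01, -3.32694769e+01,  6.74018799e-02,
        3.03429749e-02,  1.83721120e-02]), 'eef_pos': array([558.33802269, 121.54840074, 231.2562718 ]), 'tcp_rot': array([3.14141310e+00, 3.89401081e-04, 1.57109907e+00]), 'contact_force': array([-0.84185855,  0.8738145 , -0.2806901 ]), 'wrist_torque': array([-0.03714321, -0.01267399, -0.00435331]), 'opening': 0.9921452320036401}
[[278.2 215.6]
 [279.2 121.8]
 [279.2  24.2]
 [280.3 -81.5]]
```

View pics/w1.png

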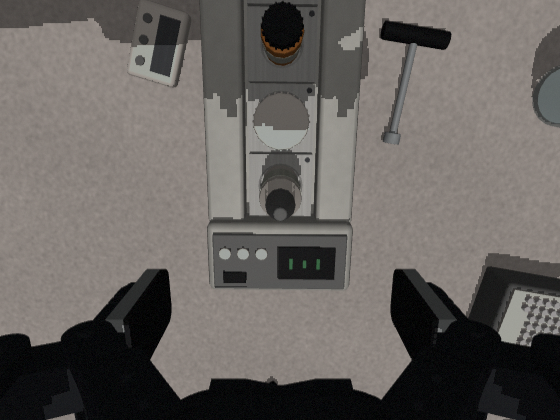

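```bash
python3 -m creep '[{"dp":[0,0,20],"angular":[0,0,0],"fingers":60},{"dp":[0,0,50],"angular":[0,0,0],"fingers":60},{"dp":[0,0,80],"angular":[0,0,0],"fingers":60},{"dp":[0,0,105],"angular":[0,0,0],"fingers":60},{"dp":[0,0,115],"angular":[0,0,0],"fingers":60}]' 40
python3 -m creep '[{"dp":[0,0,12],"angular":[0,0,0],"fingers":60},{"dp":[0,0,25],"angular":[0,0,0],"fingers":60},{"dp":[0,0,35],"angular":[0,0,0],"fingers":60},{"dp":[0,0,39],"angular":[0,0,0],"fingers":60},{"dp":[0,0,39],"angular":[0,0,0],"fingers":60}]'
python3 - <<'E'
from h import *
cv2.imwrite('pics/w2.png',np.hstack([optics.grab_frame('wrist')[::1],])); cv2.imwrite('pics/s2.png',cv2.resize(optics.grab_frame('side')[150:350,100:300],None,fx=3,fy=3))
print(r.sense()['eef_pos'])
E
```

```text
clock: 1.28
eef_pos: [556.5, 120.5, 112.9]
tcp_rot: [-3.137, 0.001, 1.569]
contact_force: [-1.2, 0.7, -0.1]
opening: 0.701
clock: 1.7
eef_pos: [558.0, 121.7, 76.9]
tcp_rot: [-3.141, 0.0, 1.57]
contact_force: [0.4, -0.3, 1.5]
opening: 0.702
[558.53642848 122.02582108  77.91198355]
```

View pics/w2.png

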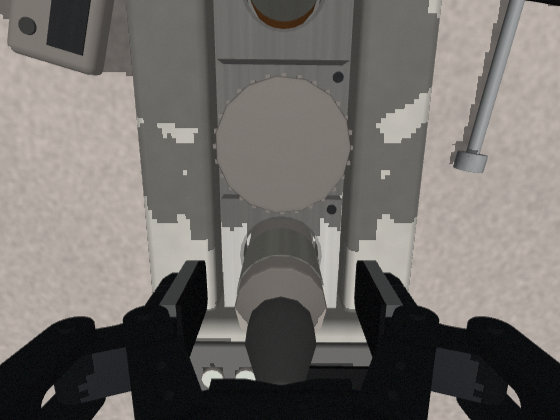

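View pics/s2.png

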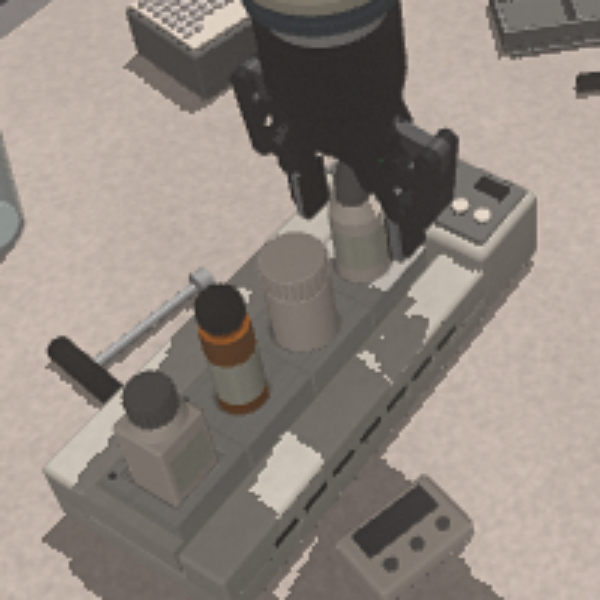

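The wrist view shows the dropper (body centred at column 281) midway between the pads (columns 205 and 357), and the side view shows the jaws straddling it. Closing the jaws.

```bash
python3 -m creep '[{"dp":[0,0,0],"angular":[0,0,0],"fingers":40},{"dp":[0,0,0],"angular":[0,0,0],"fingers":34},{"dp":[0,0,0],"angular":[0,0,0],"fingers":26},{"dp":[0,0,0],"angular":[0,0,0],"fingers":20},{"dp":[0,0,0],"angular":[0,0,0],"fingers":20}]' 40
python3 -m creep '[{"dp":[0,0,0],"angular":[0,0,0],"fingers":20},{"dp":[0,0,0],"angular":[0,0,0],"fingers":20},{"dp":[0,0,0],"angular":[0,0,0],"fingers":20}]'
```

```text
clock: 2.22
eef_pos: [558.4, 122.1, 78.2]
tcp_rot: [3.14, -0.0, 1.571]
contact_force: [-1.4, -0.7, 6.4]
opening: 0.361
clock: 2.47
eef_pos: [558.4, 122.2, 78.2]
tcp_rot: [3.14, -0.0, 1.571]
contact_force: [-1.3, -0.0, 6.4]
opening: 0.365
```

```bash
python3 -m creep '[{"dp":[0,0,-4],"angular":[0,0,0],"fingers":20},{"dp":[0,0,-12],"angular":[0,0,0],"fingers":20},{"dp":[0,0,-24],"angular":[0,0,0],"fingers":20},{"dp":[0,0,-40],"angular":[0,0,0],"fingers":20},{"dp":[0,0,-52],"angular":[0,0,0],"fingers":20}]'
python3 -m creep '[{"dp":[0,0,-8],"angular":[0,0,0],"fingers":20},{"dp":[0,0,-8],"angular":[0,0,0],"fingers":20}]'
python3 - <<'E'
from h import *
cv2.imwrite('pics/w3.png',optics.grab_frame('wrist'))
print(r.sense()['eef_pos'],r.sense()['opening'],r.sense()['contact_force'])
E
```

```text
clock: 2.88
eef_pos: [558.4, 122.1, 131.2]
tcp_rot: [3.14, -0.0, 1.571]
contact_force: [0.5, 0.0, -0.4]
opening: 0.363
clock: 3.05
eef_pos: [559.3, 122.3, 139.7]
tcp_rot: [3.138, -0.001, 1.571]
contact_force: [0.5, 0.3, -0.6]
opening: 0.366
[558.72347117 122.13701716 138.54994155] 0.3609565179811571 [ 0.52307109  0.3118159  -1.10722362]
```

View pics/w3.png

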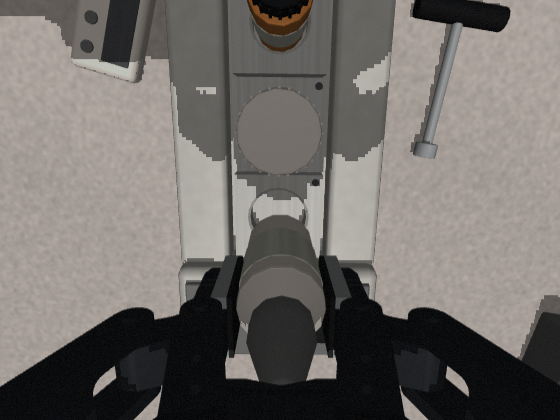

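```bash
python3 -m creep '[{"dp":[-8,-1,0],"angular":[0,0,0],"fingers":20},{"dp":[-28,-4,0],"angular":[0,0,0],"fingers":20},{"dp":[-58,-9,0],"angular":[0,0,0],"fingers":20},{"dp":[-95,-15,0],"angular":[0,0,0],"fingers":20},{"dp":[-133,-21,0],"angular":[0,0,0],"fingers":20}]'
python3 -m creep '[{"dp":[-38,-6,0],"angular":[0,0,0.1],"fingers":20},{"dp":[-76,-12,0],"angular":[0,0,0.2],"fingers":20},{"dp":[-114,-18,0],"angular":[0,0,0.3],"fingers":20},{"dp":[-152,-24,0],"angular":[0,0,0.4],"fingers":20},{"dp":[-190,-30,0],"angular":[0,0,0.5],"fingers":20}]'
python3 - <<'E'
from h import *
s=r.sense();print(s['eef_pos'],s['tcp_rot'])
Rt=rot(s['tcp_rot']);print(Rt.T@(np.array([493.5,-297.1,s['eef_pos'][2]])-s['eef_pos']))
E
```

```text
clock: 3.52
eef_pos: [535.8, -12.2, 136.3]
tcp_rot: [-3.14, 0.0, 1.572]
contact_force: [0.2, -1.4, -2.1]
opening: 0.357
clock: 3.93
eef_pos: [505.4, -202.9, 136.4]
tcp_rot: [-3.14, 0.0, 1.066]
contact_force: [0.5, -0.5, -0.5]
opening: 0.361
[ 505.41381764 -202.94571899  136.40598364] [-3.14002493e+00  2.90647903e-04  1.06589359e+00]
[-8.81688293e+01  3.51172944e+01 -2.94281180e-02]
```

```bash
python3 -m creep '[{"dp":[-34,13,0],"angular":[0,0,0.1],"fingers":20},{"dp":[-62,23,0],"angular":[0,0,0.2],"fingers":20},{"dp":[-82,31,0],"angular":[0,0,0.29],"fingers":20},{"dp":[-91,34,0],"angular":[0,0,0.322],"fingers":20},{"dp":[-91,34,0],"angular":[0,0,0.322],"fingers":20}]'
python3 -m creep '[{"dp":[0,0,0],"angular":[0,0,0],"fingers":20},{"dp":[0,0,0],"angular":[0,0,0],"fingers":20}]'
python3 - <<'E'
from h import *
s=r.sense();print(s['eef_pos'],s['tcp_rot'])
im=optics.grab_frame('wrist');cv2.imwrite('pics/w4.png',im);cv2.imwrite('pics/w4b.png',cv2.resize(im,None,fx=1.4,fy=1.4))
c=cam('wrist',s);np.save('s4.npy',np.r_[s['eef_pos'],s['tcp_rot']])
q=[557.2,-237.9,-.822]
for y in(-118,-114,-60,-56,-2,2,56,60,114,118):print(y,proj(c,frame(q,[(-31,y,20),(-27,y,20),(27,y,20),(31,y,20)])).round().tolist())
cv2.imwrite('pics/s4.png',optics.grab_frame('scene')[180:320,80:260].repeat(3,0).repeat(3,1))
E
```

```text
clock: 4.35
eef_pos: [492.1, -298.9, 136.4]
tcp_rot: [-3.141, 0.001, 0.746]
contact_force: [-0.3, 1.1, -0.4]
opening: 0.362
clock: 4.52
eef_pos: [492.9, -295.9, 136.8]
tcp_rot: [-3.14, 0.0, 0.751]
contact_force: [-0.5, -0.1, -1.1]
opening: 0.36
[ 492.91420635 -295.9293528   136.7771594 ] [-3.14020431e+00  5.54976252e-05  7.51220092e-01]
-118 [[240.0, 245.0], [246.0, 245.0], [319.0, 245.0], [324.0, 245.0]]
-114 [[240.0, 240.0], [246.0, 240.0], [319.0, 240.0], [324.0, 240.0]]
-60 [[238.0, 167.0], [244.0, 167.0], [321.0, 167.0], [327.0, 167.0]]
-56 [[238.0, 161.0], [244.0, 161.0], [321.0, 162.0], [327.0, 162.0]]
-2 [[236.0, 79.0], [242.0, 79.0], [324.0, 80.0], [330.0, 80.0]]
2 [[236.0, 73.0], [242.0, 73.0], [324.0, 73.0], [330.0, 73.0]]
56 [[233.0, -20.0], [239.0, -20.0], [327.0, -20.0], [334.0, -20.0]]
60 [[233.0, -27.0], [239.0, -27.0], [327.0, -27.0], [334.0, -27.0]]
114 [[230.0, -134.0], [237.0, -134.0], [331.0, -134.0], [338.0, -134.0]]
118 [[230.0, -143.0], [237.0, -143.0], [331.0, -142.0], [338.0, -142.0]]
```

View pics/w4b.png

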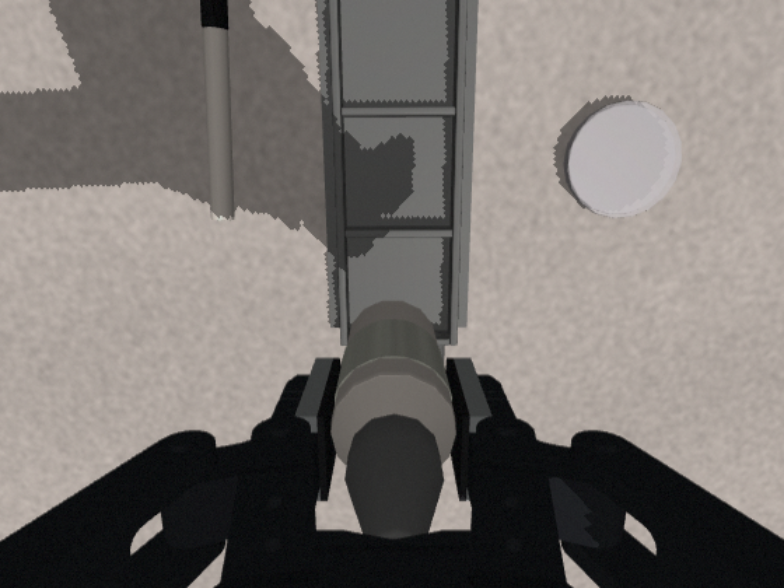

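View pics/s4.png

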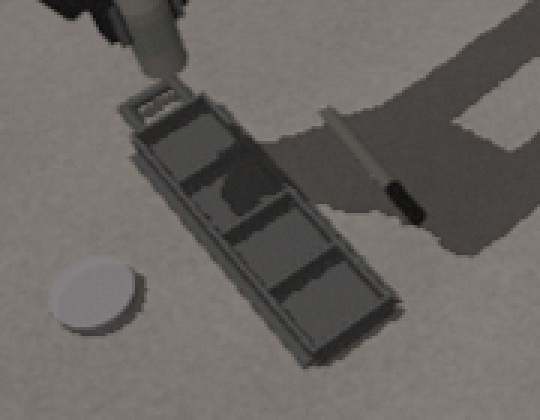

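```bash
python3 -m creep '[{"dp":[-1,1,10],"angular":[0,0,0],"fingers":20},{"dp":[-1,1,30],"angular":[0,0,0],"fingers":20},{"dp":[-1,1,54],"angular":[0,0,0],"fingers":20},{"dp":[-1,1,74],"angular":[0,0,0],"fingers":20},{"dp":[-1,1,86],"angular":[0,0,0],"fingers":20}]'
python3 -m creep '[{"dp":[0,0,3],"angular":[0,0,0],"fingers":20},{"dp":[0,0,5],"angular":[0,0,0],"fingers":20},{"dp":[0,0,6],"angular":[0,0,0],"fingers":20},{"dp":[0,0,7],"angular":[0,0,0],"fingers":20},{"dp":[0,0,7],"angular":[0,0,0],"fingers":20}]'
python3 - <<'E'
from h import *
print(r.sense()['eef_pos'],r.sense()['contact_force'])
cv2.imwrite('pics/w5.png',optics.grab_frame('wrist'))
cv2.imwrite('pics/s5.png',optics.grab_frame('side')[90:210,230:400].repeat(4,0).repeat(4,1))
E
```

```text
clock: 5.03
eef_pos: [492.2, -297.2, 48.7]
tcp_rot: [-3.139, 0.001, 0.75]
contact_force: [-0.4, -0.3, -0.3]
opening: 0.362
clock: 5.45
eef_pos: [493.7, -298.9, 45.1]
tcp_rot: [3.14, -0.0, 0.749]
contact_force: [0.8, 0.7, -0.2]
opening: 0.361
[ 493.73216194 -298.87443713   45.09163289] [ 0.78159993  0.71985875 -0.15633058]
```

View pics/s5.png

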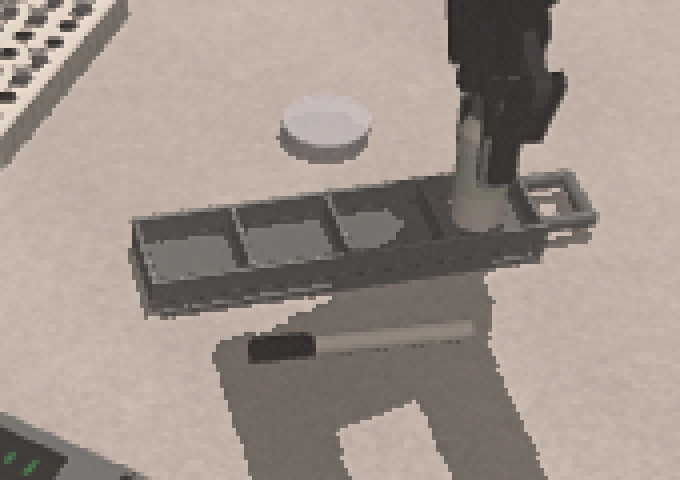

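View pics/w5.png

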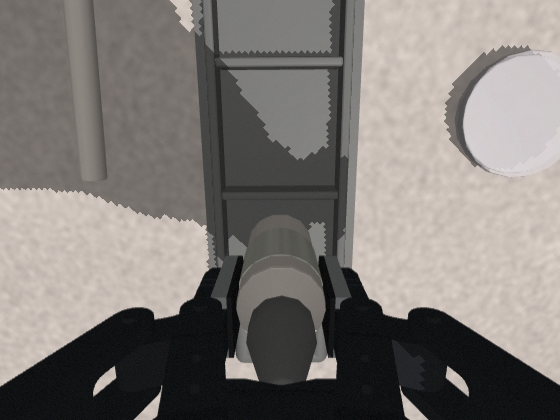

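```bash
python3 -m creep '[{"dp":[0,0,0.8],"angular":[0,0,0],"fingers":20},{"dp":[0,0,1.5],"angular":[0,0,0],"fingers":20},{"dp":[0,0,2.2],"angular":[0,0,0],"fingers":20},{"dp":[0,0,2.8],"angular":[0,0,0],"fingers":20},{"dp":[0,0,2.8],"angular":[0,0,0],"fingers":20}]'
python3 -m creep '[{"dp":[0,0,0.4],"angular":[0,0,0],"fingers":20},{"dp":[0,0,0.8],"angular":[0,0,0],"fingers":20},{"dp":[0,0,0.8],"angular":[0,0,0],"fingers":20}]'
python3 -m creep '[{"dp":[0,0,0.4],"angular":[0,0,0],"fingers":20},{"dp":[0,0,0.8],"angular":[0,0,0],"fingers":20},{"dp":[0,0,0.8],"angular":[0,0,0],"fingers":20}]'
```

```text
clock: 5.97
eef_pos: [493.1, -298.5, 41.3]
tcp_rot: [-3.141, 0.0, 0.749]
contact_force: [-0.2, 0.5, -0.7]
opening: 0.361
clock: 6.22
eef_pos: [493.2, -298.6, 41.2]
tcp_rot: [-3.141, 0.0, 0.749]
contact_force: [-1.7, 1.6, 5.9]
opening: 0.361
clock: 6.47
eef_pos: [493.2, -298.6, 41.1]
tcp_rot: [3.142, -0.0, 0.749]
contact_force: [-3.7, 3.0, 14.9]
opening: 0.358
```

```bash
python3 -m creep '[{"dp":[0,0,-0.6],"angular":[0,0,0],"fingers":20},{"dp":[0,0,-0.6],"angular":[0,0,0],"fingers":34},{"dp":[0,0,-0.6],"angular":[0,0,0],"fingers":38},{"dp":[0,0,-0.6],"angular":[0,0,0],"fingers":46},{"dp":[0,0,-0.6],"angular":[0,0,0],"fingers":56}]'
python3 -m creep '[{"dp":[0,0,0],"angular":[0,0,0],"fingers":60},{"dp":[0,0,0],"angular":[0,0,0],"fingers":60},{"dp":[0,0,0],"angular":[0,0,0],"fingers":60}]'
python3 -m creep '[{"dp":[0,0,-8],"angular":[0,0,0],"fingers":60},{"dp":[0,0,-30],"angular":[0,0,0],"fingers":60},{"dp":[0,0,-60],"angular":[0,0,0],"fingers":60},{"dp":[0,0,-90],"angular":[0,0,0],"fingers":60},{"dp":[0,0,-120],"angular":[0,0,0],"fingers":60}]'
python3 - <<'E'
from h import *
cv2.imwrite('pics/w6.png',optics.grab_frame('wrist'))
cv2.imwrite('pics/s6.png',optics.grab_frame('side')[90:210,230:400].repeat(4,0).repeat(4,1))
E
```

```text
clock: 6.88
eef_pos: [493.2, -298.6, 40.3]
tcp_rot: [-3.141, 0.0, 0.749]
contact_force: [-0.3, -0.2, 0.5]
opening: 0.652
clock: 7.13
eef_pos: [493.1, -298.6, 40.4]
tcp_rot: [-3.141, 0.0, 0.749]
contact_force: [0.3, -0.7, 0.0]
opening: 0.702
clock: 7.55
eef_pos: [492.9, -298.4, 162.2]
tcp_rot: [-3.141, 0.0, 0.749]
contact_force: [0.3, -0.0, 0.6]
opening: 0.7
```

View pics/w6.png

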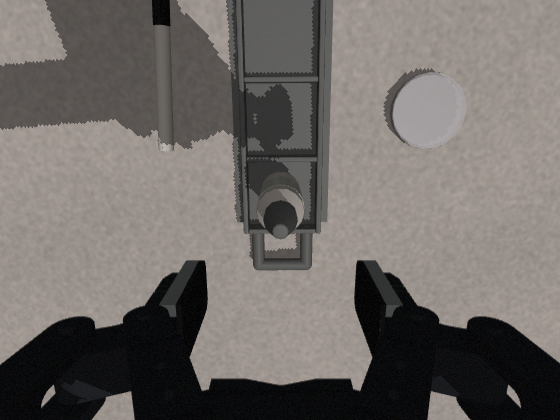

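View pics/s6.png

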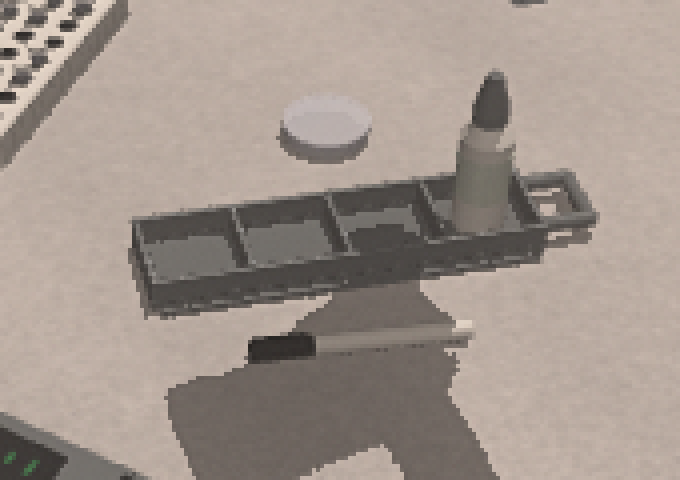

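The wrist and side views show the dropper upright in the loop pocket, with its tip at (280,231) in the wrist view. Next is the jar.

```bash
python3 -m creep '[{"dp":[8,-6,0],"angular":[0,0,0],"fingers":65},{"dp":[27,-22,0],"angular":[0,0,0],"fingers":65},{"dp":[56,-46,0],"angular":[0,0,0],"fingers":65},{"dp":[87,-71,0],"angular":[0,0,0],"fingers":65},{"dp":[118,-96,0],"angular":[0,0,0],"fingers":65}]'
python3 -m creep '[{"dp":[31,-25,0],"angular":[0,0,0],"fingers":65},{"dp":[62,-50,0],"angular":[0,0,0],"fingers":65},{"dp":[93,-76,0],"angular":[0,0,0],"fingers":65},{"dp":[124,-101,0],"angular":[0,0,0],"fingers":65},{"dp":[155,-127,0],"angular":[0,0,0],"fingers":65}]'
python3 -m creep '[{"dp":[31,-25,0],"angular":[0,0,-0.11],"fingers":65},{"dp":[60,-49,0],"angular":[0,0,-0.22],"fingers":65},{"dp":[83,-68,0],"angular":[0,0,-0.33],"fingers":65},{"dp":[96,-78,0],"angular":[0,0,-0.44],"fingers":65},{"dp":[100,-82,0],"angular":[0,0,-0.55],"fingers":65}]'
python3 -m creep '[{"dp":[0,0,0],"angular":[0,0,-0.11],"fingers":65},{"dp":[0,0,0],"angular":[0,0,-0.22],"fingers":65},{"dp":[0,0,0],"angular":[0,0,-0.26],"fingers":65},{"dp":[0,0,0],"angular":[0,0,-0.26],"fingers":65},{"dp":[0,0,0],"angular":[0,0,-0.26],"fingers":65}]'
python3 - <<'E'
from h import *
s=r.sense();print(s['eef_pos'],s['tcp_rot']);im=optics.grab_frame('wrist');cv2.imwrite('pics/w7.png',im)
c=cam('wrist',s);print(proj(c,[(558.5,179,116),(558.5,235,137),(559,291,126)]))
np.save('s7.npy',np.r_[s['eef_pos'],s['tcp_rot']])
E
```

```text
clock: 8.07
eef_pos: [513.0, -145.8, 159.2]
tcp_rot: [-3.139, 0.001, 0.747]
contact_force: [0.8, 0.4, -0.6]
opening: 0.76
clock: 8.48
eef_pos: [539.9, 53.1, 159.2]
tcp_rot: [-3.14, 0.002, 0.749]
contact_force: [1.6, -1.3, -0.4]
opening: 0.763
clock: 8.9
eef_pos: [557.7, 182.1, 159.0]
tcp_rot: [-3.14, 0.0, 1.307]
contact_force: [-0.1, 0.5, 0.3]
opening: 0.761
clock: 9.32
eef_pos: [557.7, 179.0, 159.4]
tcp_rot: [-3.14, 0.001, 1.557]
contact_force: [0.2, -0.7, 0.2]
opening: 0.761
[557.66800393 178.9619486  159.3674333 ] [-3.13955111e+00  5.63037829e-04  1.55727486e+00]
[[281.99914701 239.00162622]
 [280.5095056  134.75475633]
 [279.95496208  -1.86895256]]
```

View pics/w7.png

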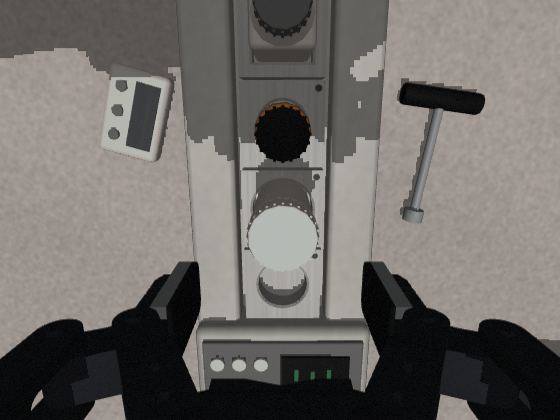

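```bash
python3 -m creep '[{"dp":[0,1.2,10],"angular":[0,0,0],"fingers":65},{"dp":[0,1.2,35],"angular":[0,0,0],"fingers":65},{"dp":[0,1.2,65],"angular":[0,0,0],"fingers":65},{"dp":[0,1.2,83],"angular":[0,0,0],"fingers":65},{"dp":[0,1.2,89.5],"angular":[0,0,0],"fingers":65}]'
python3 -m creep '[{"dp":[0,0,0],"angular":[0,0,0],"fingers":65},{"dp":[0,0,0],"angular":[0,0,0],"fingers":65}]'
python3 - <<'E'
from h import *
cv2.imwrite('pics/w8.png',optics.grab_frame('wrist'))
E
```

```text
clock: 9.78
eef_pos: [557.7, 178.0, 67.3]
tcp_rot: [-3.137, 0.002, 1.558]
contact_force: [-1.0, -0.4, -1.1]
opening: 0.753
clock: 9.95
eef_pos: [560.1, 178.8, 71.0]
tcp_rot: [-3.141, 0.0, 1.558]
contact_force: [-0.2, -0.8, 0.5]
opening: 0.762
```

View pics/w8.png

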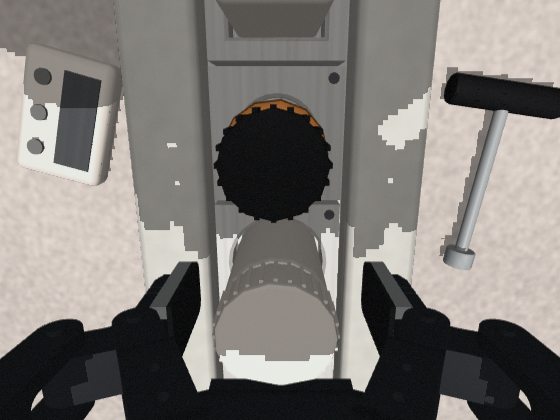

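```bash
python3 -m creep '[{"dp":[0,-1,0],"angular":[0,0,0],"fingers":65},{"dp":[0,-1,0],"angular":[0,0,0],"fingers":46},{"dp":[0,-1,0],"angular":[0,0,0],"fingers":40},{"dp":[0,-1,0],"angular":[0,0,0],"fingers":32},{"dp":[0,-1,0],"angular":[0,0,0],"fingers":26}]' 40
python3 -m creep '[{"dp":[0,0,0],"angular":[0,0,0],"fingers":26},{"dp":[0,0,0],"angular":[0,0,0],"fingers":26},{"dp":[0,0,0],"angular":[0,0,0],"fingers":26},{"dp":[0,0,0],"angular":[0,0,0],"fingers":26}]'
```

```text
clock: 10.42
eef_pos: [559.4, 178.9, 72.0]
tcp_rot: [3.14, -0.0, 1.559]
contact_force: [-1.2, -1.1, 6.3]
opening: 0.436
clock: 10.75
eef_pos: [559.4, 178.9, 72.0]
tcp_rot: [3.14, -0.0, 1.559]
contact_force: [-2.0, -1.2, 6.2]
opening: 0.436
```

```bash
python3 -m creep '[{"dp":[0,0,-4],"angular":[0,0,0],"fingers":26},{"dp":[0,0,-12],"angular":[0,0,0],"fingers":26},{"dp":[0,0,-26],"angular":[0,0,0],"fingers":26},{"dp":[0,0,-44],"angular":[0,0,0],"fingers":26},{"dp":[0,0,-58],"angular":[0,0,0],"fingers":26}]'
python3 -m creep '[{"dp":[-8,0,-6],"angular":[0,0,0],"fingers":26},{"dp":[-28,-1,-7],"angular":[0,0,0],"fingers":26},{"dp":[-58,-2,-7],"angular":[0,0,0],"fingers":26},{"dp":[-93,-4,-7],"angular":[0,0,0],"fingers":26},{"dp":[-131,-5,-7],"angular":[0,0,0],"fingers":26}]'
python3 -m creep '[{"dp":[-38,-2,0],"angular":[0,0,0.1],"fingers":26},{"dp":[-76,-3,0],"angular":[0,0,0.2],"fingers":26},{"dp":[-114,-5,0],"angular":[0,0,0.3],"fingers":26},{"dp":[-152,-6,0],"angular":[0,0,0.4],"fingers":26},{"dp":[-190,-8,0],"angular":[0,0,0.5],"fingers":26}]'
python3 - <<'E'
from h import *
s=r.sense();print(s['eef_pos'],s['tcp_rot'])
Rt=rot([np.pi,0,1.058]);print(Rt.T@(np.array([535.7,-259.2,0])-[559-13.4-4,179-321,0]))
E
```

```text
clock: 11.17
eef_pos: [559.1, 178.8, 130.6]
tcp_rot: [3.141, -0.0, 1.559]
contact_force: [-0.2, 0.0, -1.5]
opening: 0.436
clock: 11.58
eef_pos: [551.8, 46.7, 136.1]
tcp_rot: [-3.142, 0.0, 1.56]
contact_force: [0.6, -0.8, -0.9]
opening: 0.436
clock: 12.0
eef_pos: [541.3, -144.3, 136.1]
tcp_rot: [3.142, 0.0, 1.054]
contact_force: [0.2, -0.4, -2.1]
opening: 0.433
[ 541.30145892 -144.31927721  136.11373713] [3.14153107e+00 9.89962847e-05 1.05380462e+00]
[-1.05019900e+02  5.23590550e+01  6.41213491e-15]
```

```bash
python3 -m creep '[{"dp":[-34,17,0],"angular":[0,0,0.1],"fingers":26},{"dp":[-66,33,0],"angular":[0,0,0.2],"fingers":26},{"dp":[-90,45,0],"angular":[0,0,0.29],"fingers":26},{"dp":[-102,51,0],"angular":[0,0,0.309],"fingers":26},{"dp":[-105,52.4,0],"angular":[0,0,0.309],"fingers":26}]'
python3 -m creep '[{"dp":[0,0,0],"angular":[0,0,0],"fingers":26},{"dp":[0,0,0],"angular":[0,0,0],"fingers":26},{"dp":[0,0,0],"angular":[0,0,0],"fingers":26}]'
python3 - <<'E'
from h import *
s=r.sense();print(s['eef_pos'],s['tcp_rot'])
im=optics.grab_frame('wrist');cv2.imwrite('pics/w9.png',im)
c=cam('wrist',s);np.save('s9.npy',np.r_[s['eef_pos'],s['tcp_rot']])
q=[557.0,-239.4,-.822]
for y in(-60,-56,-2,2,56,60,114,118):print(y,proj(c,frame(q,[(-31,y,20),(-27,y,20),(27,y,20),(31,y,20)])).round().tolist())
E
```

```text
clock: 12.42
eef_pos: [535.7, -261.7, 135.9]
tcp_rot: [3.141, 0.0, 0.748]
contact_force: [-0.1, -0.2, -0.1]
opening: 0.434
clock: 12.67
eef_pos: [536.3, -257.8, 135.9]
tcp_rot: [-3.141, -0.0, 0.752]
contact_force: [0.0, 0.3, -1.7]
opening: 0.437
[ 536.27550851 -257.7562092   135.87537166] [-3.14083199e+00 -2.70835344e-05  7.52315414e-01]
-60 [[239.0, 246.0], [245.0, 246.0], [318.0, 246.0], [323.0, 247.0]]
-56 [[239.0, 241.0], [245.0, 241.0], [318.0, 241.0], [323.0, 241.0]]
-2 [[237.0, 168.0], [243.0, 169.0], [320.0, 169.0], [326.0, 169.0]]
2 [[237.0, 163.0], [243.0, 163.0], [320.0, 163.0], [326.0, 163.0]]
56 [[235.0, 81.0], [241.0, 81.0], [323.0, 81.0], [329.0, 81.0]]
60 [[235.0, 74.0], [241.0, 74.0], [323.0, 75.0], [329.0, 75.0]]
114 [[232.0, -19.0], [239.0, -19.0], [326.0, -19.0], [333.0, -18.0]]
118 [[232.0, -26.0], [238.0, -26.0], [327.0, -26.0], [333.0, -26.0]]
```

View pics/w9.png

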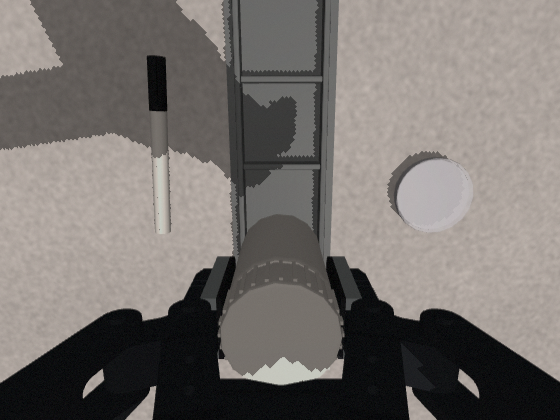

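```bash
python3 -m creep '[{"dp":[-0.7,0.3,10],"angular":[0,0,0],"fingers":26},{"dp":[-0.7,0.3,32],"angular":[0,0,0],"fingers":26},{"dp":[-0.7,0.3,58],"angular":[0,0,0],"fingers":26},{"dp":[-0.7,0.3,80],"angular":[0,0,0],"fingers":26},{"dp":[-0.7,0.3,90],"angular":[0,0,0],"fingers":26}]'
python3 -m creep '[{"dp":[0,0,3],"angular":[0,0,0],"fingers":26},{"dp":[0,0,5],"angular":[0,0,0],"fingers":26},{"dp":[0,0,6],"angular":[0,0,0],"fingers":26},{"dp":[0,0,7],"angular":[0,0,0],"fingers":26},{"dp":[0,0,7],"angular":[0,0,0],"fingers":26}]'
python3 - <<'E'
from h import *
cv2.imwrite('pics/w10.png',optics.grab_frame('wrist'))
cv2.imwrite('pics/s10.png',optics.grab_frame('side')[90:210,230:400].repeat(4,0).repeat(4,1))
E
```

```text
clock: 13.13
eef_pos: [534.4, -258.3, 42.8]
tcp_rot: [-3.138, 0.001, 0.751]
contact_force: [-0.9, 0.2, -1.0]
opening: 0.432
clock: 13.55
eef_pos: [536.7, -260.2, 39.9]
tcp_rot: [3.14, -0.001, 0.75]
contact_force: [-0.2, -0.5, -1.3]
opening: 0.434
```

View pics/s10.png

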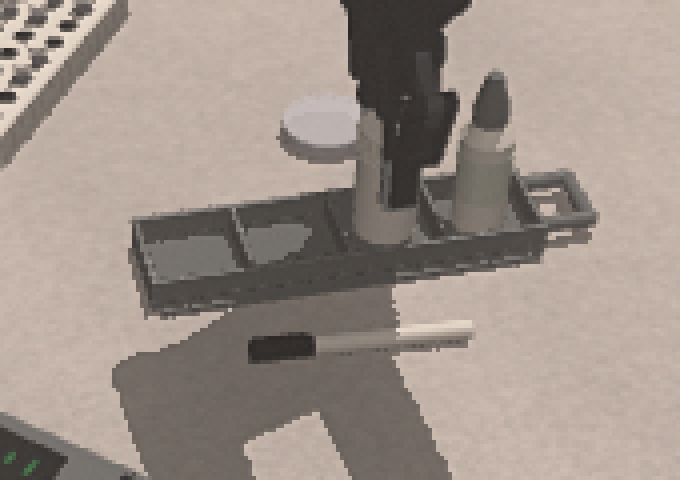

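View pics/w10.png

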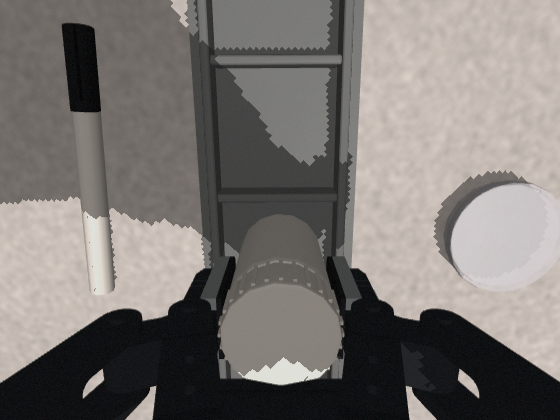

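Jar is centred in pocket 2, with the divider and walls clear on all sides. Lowering to contact.

```bash
python3 -m creep '[{"dp":[0,0,0.8],"angular":[0,0,0],"fingers":26},{"dp":[0,0,1.6],"angular":[0,0,0],"fingers":26},{"dp":[0,0,2.4],"angular":[0,0,0],"fingers":26},{"dp":[0,0,3.2],"angular":[0,0,0],"fingers":26},{"dp":[0,0,3.2],"angular":[0,0,0],"fingers":26}]'
python3 -m creep '[{"dp":[0,0,0.4],"angular":[0,0,0],"fingers":26},{"dp":[0,0,0.8],"angular":[0,0,0],"fingers":26},{"dp":[0,0,0.8],"angular":[0,0,0],"fingers":26}]'
python3 -m creep '[{"dp":[0,0,0.4],"angular":[0,0,0],"fingers":26},{"dp":[0,0,0.8],"angular":[0,0,0],"fingers":26},{"dp":[0,0,0.8],"angular":[0,0,0],"fingers":26}]'
```

```text
clock: 14.07
eef_pos: [535.9, -259.9, 35.6]
tcp_rot: [-3.141, 0.0, 0.75]
contact_force: [0.4, 0.0, -0.8]
opening: 0.435
clock: 14.32
eef_pos: [536.0, -260.0, 35.0]
tcp_rot: [-3.142, 0.0, 0.75]
contact_force: [-0.6, 0.5, 0.8]
opening: 0.436
clock: 14.57
eef_pos: [536.1, -260.0, 35.0]
tcp_rot: [3.142, -0.0, 0.75]
contact_force: [-3.7, 2.2, 10.1]
opening: 0.435
```

```bash
python3 -m creep '[{"dp":[0,0,-0.5],"angular":[0,0,0],"fingers":26},{"dp":[0,0,-0.5],"angular":[0,0,0],"fingers":40},{"dp":[0,0,-0.5],"angular":[0,0,0],"fingers":45},{"dp":[0,0,-0.5],"angular":[0,0,0],"fingers":54},{"dp":[0,0,-0.5],"angular":[0,0,0],"fingers":62}]'
python3 -m creep '[{"dp":[0,0,0],"angular":[0,0,0],"fingers":62},{"dp":[0,0,0],"angular":[0,0,0],"fingers":62},{"dp":[0,0,0],"angular":[0,0,0],"fingers":62}]'
python3 -m creep '[{"dp":[0,0,-8],"angular":[0,0,0],"fingers":62},{"dp":[0,0,-32],"angular":[0,0,0],"fingers":62},{"dp":[0,0,-68],"angular":[0,0,0],"fingers":62},{"dp":[0,0,-106],"angular":[0,0,0],"fingers":62},{"dp":[0,0,-136],"angular":[0,0,0],"fingers":62}]'
python3 - <<'E'
from h import *
s=r.sense();print(s['eef_pos'],s['tcp_rot'])
im=np.hstack([optics.grab_frame('wrist')[100:300,180:380],optics.grab_frame('side')[70:220,230:400][:150].copy().repeat(1,0).__class__(0) if 0 else cv2.resize(optics.grab_frame('side')[90:210,230:400],None,fx=200/120,fy=200/120)]);cv2.imwrite('pics/w11.png',im.repeat(1,0))
E
```

```text
clock: 14.98
eef_pos: [536.0, -260.0, 34.6]
tcp_rot: [-3.142, 0.0, 0.75]
contact_force: [0.2, 0.5, 0.8]
opening: 0.723
clock: 15.23
eef_pos: [536.0, -260.0, 34.6]
tcp_rot: [-3.141, 0.0, 0.75]
contact_force: [-1.6, 0.3, 0.6]
opening: 0.726
clock: 15.65
eef_pos: [536.4, -260.1, 173.8]
tcp_rot: [3.14, -0.001, 0.75]
contact_force: [0.5, -0.8, -0.2]
opening: 0.727
[ 536.39224149 -260.11203053  173.77378016] [ 3.14013518e+00 -5.86946917e-04  7.49835186e-01]
```

View pics/w11.png

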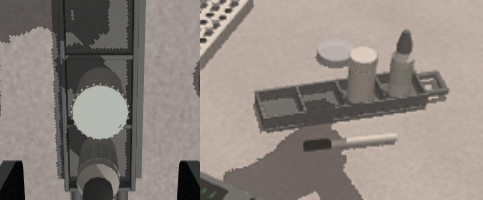

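```bash
python3 -m creep '[{"dp":[7,-7,0],"angular":[0,0,0],"fingers":60},{"dp":[25,-24,0],"angular":[0,0,0],"fingers":60},{"dp":[52,-50,0],"angular":[0,0,0],"fingers":60},{"dp":[80,-78,0],"angular":[0,0,0],"fingers":60},{"dp":[109,-106,0],"angular":[0,0,0],"fingers":60}]'
python3 -m creep '[{"dp":[29,-28,0],"angular":[0,0,0],"fingers":60},{"dp":[57,-56,0],"angular":[0,0,0],"fingers":60},{"dp":[86,-84,0],"angular":[0,0,0],"fingers":60},{"dp":[114,-112,0],"angular":[0,0,0],"fingers":60},{"dp":[143,-140,0],"angular":[0,0,0],"fingers":60}]'
python3 -m creep '[{"dp":[29,-28,0],"angular":[0,0,-0.11],"fingers":60},{"dp":[58,-57,0],"angular":[0,0,-0.22],"fingers":60},{"dp":[82,-80,0],"angular":[0,0,-0.33],"fingers":60},{"dp":[97,-95,0],"angular":[0,0,-0.44],"fingers":60},{"dp":[102,-100,0],"angular":[0,0,-0.55],"fingers":60}]'
python3 -m creep '[{"dp":[0,0,0],"angular":[0,0,-0.11],"fingers":60},{"dp":[0,0,0],"angular":[0,0,-0.22],"fingers":60},{"dp":[0,0,0],"angular":[0,0,-0.258],"fingers":60},{"dp":[0,0,0],"angular":[0,0,-0.258],"fingers":60},{"dp":[0,0,0],"angular":[0,0,-0.258],"fingers":60}]'
python3 -m creep '[{"dp":[0,0,0],"angular":[0,0,0],"fingers":60},{"dp":[0,0,0],"angular":[0,0,0],"fingers":60},{"dp":[0,0,0],"angular":[0,0,0],"fingers":60}]'
python3 - <<'E'
from h import *
s=r.sense();print(s['eef_pos'],s['tcp_rot']);im=optics.grab_frame('wrist');cv2.imwrite('pics/w12.png',im)
c=cam('wrist',s);print(proj(c,[(559,235,137),(559,291,126)]))
E
```

```text
clock: 16.17
eef_pos: [541.9, -106.1, 169.1]
tcp_rot: [-3.139, 0.002, 0.748]
contact_force: [0.8, -0.6, -0.6]
opening: 0.702
clock: 16.58
eef_pos: [550.9, 94.1, 169.2]
tcp_rot: [-3.14, 0.002, 0.75]
contact_force: [1.2, -1.0, -0.2]
opening: 0.702
clock: 17.0
eef_pos: [557.6, 238.2, 168.9]
tcp_rot: [-3.139, 0.001, 1.308]
contact_force: [-0.1, -0.2, 0.6]
opening: 0.702
clock: 17.42
eef_pos: [558.1, 234.6, 169.4]
tcp_rot: [-3.139, 0.001, 1.556]
contact_force: [-0.5, 1.0, -0.5]
opening: 0.7
clock: 17.67
eef_pos: [559.1, 234.4, 170.5]
tcp_rot: [-3.141, 0.0, 1.557]
contact_force: [0.5, 0.6, 0.7]
opening: 0.703
[559.13399694 234.4284993  170.46993456] [-3.14124267e+00  1.32036959e-04  1.55690940e+00]
[[279.9984017  244.86992326]
 [278.41368981 130.17918179]]
```

View pics/w12.png

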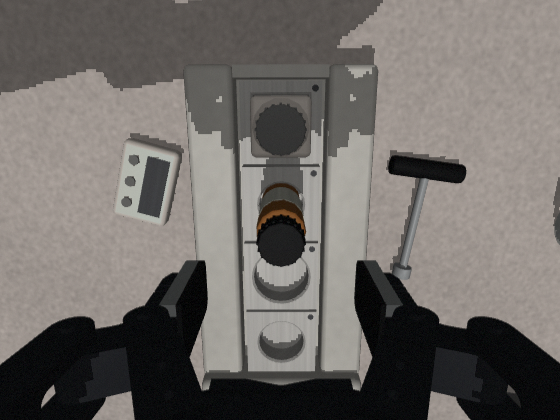

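```bash
python3 -m creep '[{"dp":[0.8,0.4,10],"angular":[0,0,0],"fingers":60},{"dp":[0.8,0.4,35],"angular":[0,0,0],"fingers":60},{"dp":[0.8,0.4,66],"angular":[0,0,0],"fingers":60},{"dp":[0.8,0.4,87],"angular":[0,0,0],"fingers":60},{"dp":[0.8,0.4,94],"angular":[0,0,0],"fingers":60}]'
python3 -m creep '[{"dp":[0,0,0],"angular":[0,0,0],"fingers":60},{"dp":[0,0,0],"angular":[0,0,0],"fingers":60},{"dp":[0,0,0],"angular":[0,0,0],"fingers":60}]'
python3 - <<'E'
from h import *
cv2.imwrite('pics/w13.png',optics.grab_frame('wrist'))
E
```

```text
clock: 18.13
eef_pos: [557.4, 234.3, 72.8]
tcp_rot: [-3.137, 0.002, 1.557]
contact_force: [-0.9, 0.3, 0.1]
opening: 0.705
clock: 18.38
eef_pos: [560.7, 235.7, 78.0]
tcp_rot: [3.14, -0.001, 1.558]
contact_force: [-0.4, 0.9, 0.1]
opening: 0.7
```

View pics/w13.png

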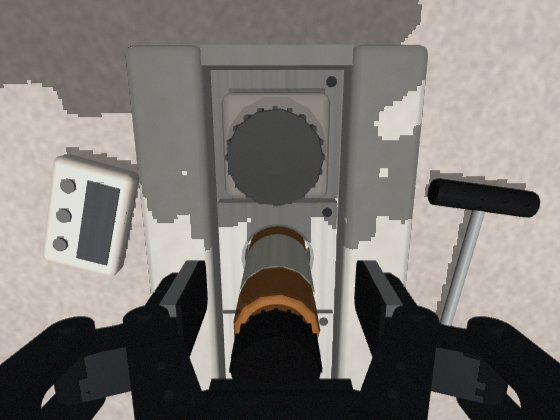

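```bash
python3 -m creep '[{"dp":[0,-0.7,0],"angular":[0,0,0],"fingers":50},{"dp":[0,-0.7,0],"angular":[0,0,0],"fingers":38},{"dp":[0,-0.7,0],"angular":[0,0,0],"fingers":30},{"dp":[0,-0.7,0],"angular":[0,0,0],"fingers":24},{"dp":[0,-0.7,0],"angular":[0,0,0],"fingers":18}]' 40
python3 -m creep '[{"dp":[0,0,0],"angular":[0,0,0],"fingers":18},{"dp":[0,0,0],"angular":[0,0,0],"fingers":18},{"dp":[0,0,0],"angular":[0,0,0],"fingers":18},{"dp":[0,0,0],"angular":[0,0,0],"fingers":18}]'
```

```text
clock: 18.85
eef_pos: [559.3, 235.5, 77.5]
tcp_rot: [3.141, -0.0, 1.558]
contact_force: [-1.7, -0.2, 6.7]
opening: 0.314
clock: 19.18
eef_pos: [559.3, 235.5, 77.5]
tcp_rot: [3.141, -0.0, 1.558]
contact_force: [-1.3, -1.2, 6.2]
opening: 0.317
```

```bash
python3 -m creep '[{"dp":[0,0,-4],"angular":[0,0,0],"fingers":18},{"dp":[0,0,-12],"angular":[0,0,0],"fingers":18},{"dp":[0,0,-26],"angular":[0,0,0],"fingers":18},{"dp":[0,0,-44],"angular":[0,0,0],"fingers":18},{"dp":[0,0,-60],"angular":[0,0,0],"fingers":18}]'
python3 -m creep '[{"dp":[-8,0,-6],"angular":[0,0,0],"fingers":18},{"dp":[-28,1,-6],"angular":[0,0,0],"fingers":18},{"dp":[-60,3,-6],"angular":[0,0,0],"fingers":18},{"dp":[-98,5,-6],"angular":[0,0,0],"fingers":18},{"dp":[-136,7,-6],"angular":[0,0,0],"fingers":18}]'
python3 -m creep '[{"dp":[-38,2,0],"angular":[0,0,0.1],"fingers":18},{"dp":[-76,4,0],"angular":[0,0,0.2],"fingers":18},{"dp":[-114,6,0],"angular":[0,0,0.3],"fingers":18},{"dp":[-152,8,0],"angular":[0,0,0.4],"fingers":18},{"dp":[-190,10,0],"angular":[0,0,0.5],"fingers":18}]'
python3 - <<'E'
from h import *
s=r.sense();print(s['eef_pos'],s['tcp_rot'])
R0=rot([np.pi,0,1.558]);p=np.array([559.2,235.4,0])+R0@[-326,17,0]
print(p,rot([np.pi,0,1.058]).T@(np.array([578.3,-219.7,0])-p))
E
```

```text
clock: 19.6
eef_pos: [558.9, 235.3, 137.8]
tcp_rot: [-3.141, 0.0, 1.558]
contact_force: [0.1, 0.6, -1.7]
opening: 0.317
clock: 20.02
eef_pos: [563.8, 97.7, 142.7]
tcp_rot: [-3.142, 0.0, 1.559]
contact_force: [1.0, -0.4, -1.2]
opening: 0.318
clock: 20.43
eef_pos: [571.0, -93.2, 142.7]
tcp_rot: [-3.141, 0.0, 1.053]
contact_force: [1.0, -0.0, -0.9]
opening: 0.316
[571.04718221 -93.19989247 142.67095418] [-3.14147385e+00  1.86552368e-04  1.05281125e+00]
[ 5.72027119e+02 -9.07908414e+01  2.08189956e-15] [-1.09250772e+02  6.87109093e+01  1.04965591e-14]
```

```bash
python3 -m creep '[{"dp":[-33,21,0],"angular":[0,0,0.1],"fingers":18},{"dp":[-64,40,0],"angular":[0,0,0.2],"fingers":18},{"dp":[-90,57,0],"angular":[0,0,0.29],"fingers":18},{"dp":[-105,66,0],"angular":[0,0,0.309],"fingers":18},{"dp":[-109.3,68.7,0],"angular":[0,0,0.309],"fingers":18}]'
python3 -m creep '[{"dp":[0,0,0],"angular":[0,0,0],"fingers":18},{"dp":[0,0,0],"angular":[0,0,0],"fingers":18},{"dp":[0,0,0],"angular":[0,0,0],"fingers":18},{"dp":[0,0,0],"angular":[0,0,0],"fingers":18},{"dp":[0,0,0],"angular":[0,0,0],"fingers":18}]'
python3 - <<'E'
from h import *
s=r.sense();print(s['eef_pos'],s['tcp_rot'])
im=optics.grab_frame('wrist');cv2.imwrite('pics/w14.png',im)
c=cam('wrist',s)
q=[557.0,-239.4,-.822]
for y in(-2,2,56,60,114,118):print(y,proj(c,frame(q,[(-31,y,20),(-27,y,20),(27,y,20),(31,y,20)])).round().tolist())
E
```

```text
clock: 20.85
eef_pos: [577.4, -223.4, 142.6]
tcp_rot: [3.141, 0.001, 0.745]
contact_force: [0.7, -0.1, -1.0]
opening: 0.318
clock: 21.27
eef_pos: [578.1, -218.7, 142.7]
tcp_rot: [-3.141, -0.0, 0.75]
contact_force: [0.7, -0.0, -0.8]
opening: 0.319
[ 578.06116602 -218.72159707  142.73381478] [-3.14142117e+00 -3.59576972e-05  7.50431671e-01]
-2 [[241.0, 242.0], [246.0, 242.0], [317.0, 242.0], [322.0, 242.0]]
2 [[240.0, 237.0], [246.0, 237.0], [317.0, 237.0], [323.0, 237.0]]
56 [[238.0, 166.0], [244.0, 166.0], [319.0, 166.0], [325.0, 166.0]]
60 [[238.0, 160.0], [244.0, 160.0], [320.0, 160.0], [325.0, 160.0]]
114 [[236.0, 80.0], [242.0, 80.0], [322.0, 80.0], [328.0, 80.0]]
118 [[236.0, 74.0], [242.0, 74.0], [322.0, 74.0], [328.0, 74.0]]
```

View pics/w14.png

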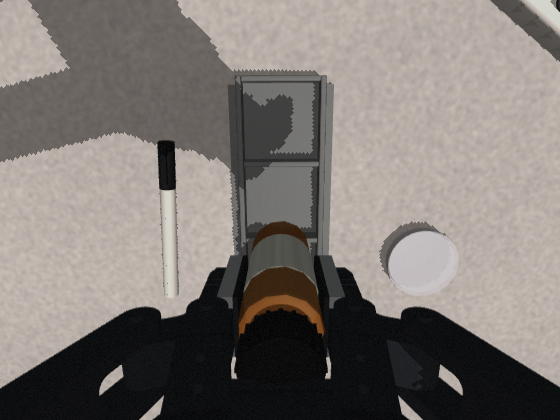

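```bash
python3 -m creep '[{"dp":[-0.4,0.3,10],"angular":[0,0,0],"fingers":18},{"dp":[-0.4,0.3,34],"angular":[0,0,0],"fingers":18},{"dp":[-0.4,0.3,62],"angular":[0,0,0],"fingers":18},{"dp":[-0.4,0.3,83],"angular":[0,0,0],"fingers":18},{"dp":[-0.4,0.3,92],"angular":[0,0,0],"fingers":18}]'
python3 -m creep '[{"dp":[0,0,2],"angular":[0,0,0],"fingers":18},{"dp":[0,0,4],"angular":[0,0,0],"fingers":18},{"dp":[0,0,5],"angular":[0,0,0],"fingers":18},{"dp":[0,0,6],"angular":[0,0,0],"fingers":18},{"dp":[0,0,6],"angular":[0,0,0],"fingers":18}]'
python3 - <<'E'
from h import *
cv2.imwrite('pics/w15.png',np.hstack([optics.grab_frame('wrist')[100:340,180:400],cv2.resize(optics.grab_frame('side')[90:210,230:400],None,fx=2,fy=2)]))
E
```

```text
clock: 21.73
eef_pos: [575.9, -219.3, 47.2]
tcp_rot: [-3.138, 0.002, 0.749]
contact_force: [0.7, -0.2, -0.9]
opening: 0.319
clock: 22.15
eef_pos: [578.6, -220.6, 45.7]
tcp_rot: [3.14, -0.001, 0.749]
contact_force: [0.1, -0.7, -0.7]
opening: 0.319
```

View pics/w15.png

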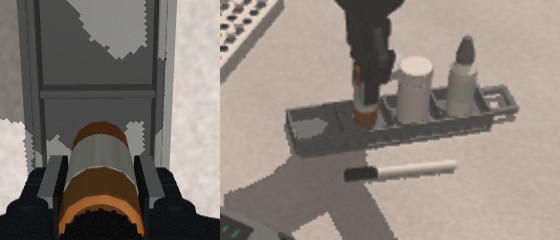

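Vial is centred over pocket 3, between the walls and clear of the divider. Lowering to contact.

```bash
python3 -m creep '[{"dp":[0,0,0.8],"angular":[0,0,0],"fingers":18},{"dp":[0,0,1.6],"angular":[0,0,0],"fingers":18},{"dp":[0,0,2.4],"angular":[0,0,0],"fingers":18},{"dp":[0,0,3.2],"angular":[0,0,0],"fingers":18},{"dp":[0,0,3.2],"angular":[0,0,0],"fingers":18}]'
python3 -m creep '[{"dp":[0,0,0.4],"angular":[0,0,0],"fingers":18},{"dp":[0,0,0.8],"angular":[0,0,0],"fingers":18},{"dp":[0,0,0.8],"angular":[0,0,0],"fingers":18}]'
python3 -m creep '[{"dp":[0,0,0.4],"angular":[0,0,0],"fingers":18},{"dp":[0,0,0.8],"angular":[0,0,0],"fingers":18},{"dp":[0,0,0.8],"angular":[0,0,0],"fingers":18}]'
```

```text
clock: 22.67
eef_pos: [577.8, -220.3, 41.3]
tcp_rot: [-3.141, 0.0, 0.749]
contact_force: [-0.8, -0.1, -1.5]
opening: 0.32
clock: 22.92
eef_pos: [577.8, -220.3, 40.5]
tcp_rot: [-3.141, 0.0, 0.749]
contact_force: [-0.4, -0.3, -0.8]
opening: 0.315
clock: 23.17
eef_pos: [578.0, -220.3, 40.5]
tcp_rot: [3.142, -0.0, 0.749]
contact_force: [-2.5, 0.9, 6.3]
opening: 0.321
```

```bash
python3 -m creep '[{"dp":[0,0,-0.2],"angular":[0,0,0],"fingers":18},{"dp":[0,0,-0.2],"angular":[0,0,0],"fingers":30},{"dp":[0,0,-0.2],"angular":[0,0,0],"fingers":36},{"dp":[0,0,-0.2],"angular":[0,0,0],"fingers":46},{"dp":[0,0,-0.2],"angular":[0,0,0],"fingers":56}]'
python3 -m creep '[{"dp":[0,0,0],"angular":[0,0,0],"fingers":60},{"dp":[0,0,0],"angular":[0,0,0],"fingers":60},{"dp":[0,0,0],"angular":[0,0,0],"fingers":60}]'
python3 -m creep '[{"dp":[0,0,-8],"angular":[0,0,0],"fingers":60},{"dp":[0,0,-32],"angular":[0,0,0],"fingers":60},{"dp":[0,0,-68],"angular":[0,0,0],"fingers":60},{"dp":[0,0,-106],"angular":[0,0,0],"fingers":60},{"dp":[0,0,-130],"angular":[0,0,0],"fingers":60}]'
python3 - <<'E'
from h import *
cv2.imwrite('pics/w16.png',np.hstack([optics.grab_frame('wrist')[100:340,180:400],cv2.resize(optics.grab_frame('side')[90:210,230:400],None,fx=2,fy=2)]))
E
```

```text
clock: 23.58
eef_pos: [577.9, -220.4, 40.0]
tcp_rot: [3.142, 0.0, 0.749]
contact_force: [-0.1, 0.6, -0.2]
opening: 0.652
clock: 23.83
eef_pos: [577.9, -220.3, 40.0]
tcp_rot: [-3.142, -0.0, 0.749]
contact_force: [-0.3, -0.4, -0.3]
opening: 0.702
clock: 24.25
eef_pos: [578.9, -220.8, 174.2]
tcp_rot: [3.139, -0.001, 0.749]
contact_force: [0.9, 0.1, 0.6]
opening: 0.709
```

View pics/w16.png

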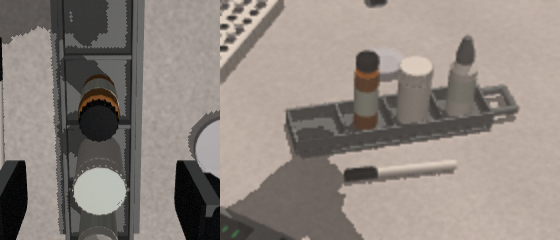

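```bash
python3 -m creep '[{"dp":[7,-8,0],"angular":[0,0,0],"fingers":60},{"dp":[23,-26,0],"angular":[0,0,0],"fingers":60},{"dp":[47,-54,0],"angular":[0,0,0],"fingers":60},{"dp":[73,-85,0],"angular":[0,0,0],"fingers":60},{"dp":[99,-115,0],"angular":[0,0,0],"fingers":60}]'
python3 -m creep '[{"dp":[26,-30,0],"angular":[0,0,0],"fingers":60},{"dp":[52,-60,0],"angular":[0,0,0],"fingers":60},{"dp":[79,-91,0],"angular":[0,0,0],"fingers":60},{"dp":[105,-121,0],"angular":[0,0,0],"fingers":60},{"dp":[131,-151,0],"angular":[0,0,0],"fingers":60}]'
python3 -m creep '[{"dp":[26,-30,0],"angular":[0,0,-0.11],"fingers":60},{"dp":[52,-60,0],"angular":[0,0,-0.22],"fingers":60},{"dp":[78,-89,0],"angular":[0,0,-0.33],"fingers":60},{"dp":[97,-112,0],"angular":[0,0,-0.44],"fingers":60},{"dp":[105,-121,0],"angular":[0,0,-0.55],"fingers":60}]'
python3 -m creep '[{"dp":[0,0,0],"angular":[0,0,-0.11],"fingers":60},{"dp":[0,0,0],"angular":[0,0,-0.22],"fingers":60},{"dp":[0,0,0],"angular":[0,0,-0.258],"fingers":60},{"dp":[0,0,0],"angular":[0,0,-0.258],"fingers":60},{"dp":[0,0,0],"angular":[0,0,-0.258],"fingers":60}]'
python3 -m creep '[{"dp":[0,0,0],"angular":[0,0,0],"fingers":60},{"dp":[0,0,0],"angular":[0,0,0],"fingers":60},{"dp":[0,0,0],"angular":[0,0,0],"fingers":60}]'
python3 - <<'E'
from h import *
s=r.sense();print(s['eef_pos'],s['tcp_rot']);im=optics.grab_frame('wrist');cv2.imwrite('pics/w17.png',im)
c=cam('wrist',s);print(proj(c,[(559,291,126)]))
cv2.imwrite('pics/w17b.png',cv2.resize(im[160:360,180:380],None,fx=3,fy=3))
E
```

```text
clock: 24.77
eef_pos: [570.3, -66.7, 168.4]
tcp_rot: [-3.139, 0.002, 0.748]
contact_force: [1.4, -0.8, 0.3]
opening: 0.705
clock: 25.18
eef_pos: [563.3, 133.4, 168.5]
tcp_rot: [-3.14, 0.002, 0.749]
contact_force: [0.5, 0.0, -0.2]
opening: 0.703
clock: 25.6
eef_pos: [557.7, 295.3, 168.3]
tcp_rot: [-3.139, 0.001, 1.307]
contact_force: [0.8, 0.1, 0.6]
opening: 0.704
clock: 26.02
eef_pos: [558.6, 291.2, 168.7]
tcp_rot: [-3.139, 0.001, 1.555]
contact_force: [-0.5, -0.7, 0.7]
opening: 0.699
clock: 26.27
eef_pos: [559.7, 291.1, 169.9]
tcp_rot: [-3.141, 0.0, 1.556]
contact_force: [-0.8, -1.1, -0.2]
opening: 0.699
[559.70521103 291.13248693 169.89576401] [-3.14131893e+00  8.82143411e-05  1.55588201e+00]
[[278.96394647 239.03345017]]
```

View pics/w17b.png

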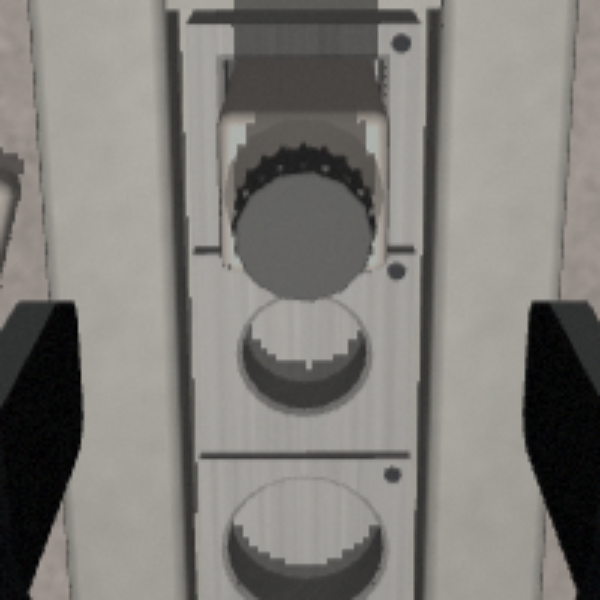

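```bash
python3 -m creep '[{"dp":[0,0,10],"angular":[0,0,0],"fingers":60},{"dp":[0,0,36],"angular":[0,0,0],"fingers":60},{"dp":[0,0,70],"angular":[0,0,0],"fingers":60},{"dp":[0,0,93],"angular":[0,0,0],"fingers":60},{"dp":[0,0,101],"angular":[0,0,0],"fingers":60}]'
python3 -m creep '[{"dp":[0,0,0],"angular":[0,0,0],"fingers":60},{"dp":[0,0,0],"angular":[0,0,0],"fingers":60},{"dp":[0,0,0],"angular":[0,0,0],"fingers":60},{"dp":[0,0,0],"angular":[0,0,0],"fingers":60},{"dp":[0,0,0],"angular":[0,0,0],"fingers":60}]'
python3 - <<'E'
from h import *
cv2.imwrite('pics/w18.png',optics.grab_frame('wrist'))
E
```

```text
clock: 26.73
eef_pos: [557.4, 289.8, 64.8]
tcp_rot: [-3.137, 0.003, 1.556]
contact_force: [-0.6, -0.7, 0.6]
opening: 0.705
clock: 27.15
eef_pos: [560.7, 291.7, 70.5]
tcp_rot: [3.14, -0.001, 1.557]
contact_force: [0.2, -0.7, 0.0]
opening: 0.705
```

View pics/w18.png

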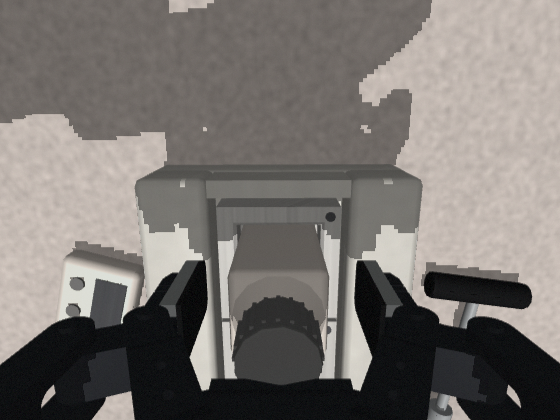

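Bottle centre is at column 278 and pad centre at 281, so shift by about -0.7 mm. Then grip.

```bash
python3 -m creep '[{"dp":[0,-0.7,0],"angular":[0,0,0],"fingers":55},{"dp":[0,-0.7,0],"angular":[0,0,0],"fingers":44},{"dp":[0,-0.7,0],"angular":[0,0,0],"fingers":36},{"dp":[0,-0.7,0],"angular":[0,0,0],"fingers":30},{"dp":[0,-0.7,0],"angular":[0,0,0],"fingers":22}]' 40
python3 -m creep '[{"dp":[0,0,0],"angular":[0,0,0],"fingers":22},{"dp":[0,0,0],"angular":[0,0,0],"fingers":22},{"dp":[0,0,0],"angular":[0,0,0],"fingers":22},{"dp":[0,0,0],"angular":[0,0,0],"fingers":22}]'
```

```text
clock: 27.62
eef_pos: [559.3, 291.3, 69.4]
tcp_rot: [3.141, -0.0, 1.557]
contact_force: [-0.7, -0.1, 3.9]
opening: 0.396
clock: 27.95
eef_pos: [559.3, 291.3, 69.4]
tcp_rot: [3.141, -0.0, 1.557]
contact_force: [-1.7, -1.3, 5.4]
opening: 0.393
```

```bash
python3 -m creep '[{"dp":[0,0,-4],"angular":[0,0,0],"fingers":22},{"dp":[0,0,-12],"angular":[0,0,0],"fingers":22},{"dp":[0,0,-26],"angular":[0,0,0],"fingers":22},{"dp":[0,0,-44],"angular":[0,0,0],"fingers":22},{"dp":[0,0,-60],"angular":[0,0,0],"fingers":22}]'
python3 -m creep '[{"dp":[-8,1,-6],"angular":[0,0,0],"fingers":22},{"dp":[-28,4,-6],"angular":[0,0,0],"fingers":22},{"dp":[-60,9,-6],"angular":[0,0,0],"fingers":22},{"dp":[-98,14,-6],"angular":[0,0,0],"fingers":22},{"dp":[-136,20,-6],"angular":[0,0,0],"fingers":22}]'
python3 -m creep '[{"dp":[-38,5,0],"angular":[0,0,0.1],"fingers":22},{"dp":[-76,11,0],"angular":[0,0,0.2],"fingers":22},{"dp":[-114,16,0],"angular":[0,0,0.3],"fingers":22},{"dp":[-152,22,0],"angular":[0,0,0.4],"fingers":22},{"dp":[-190,27,0],"angular":[0,0,0.5],"fingers":22}]'
python3 - <<'E'
from h import *
s=r.sense();print(s['eef_pos'],s['tcp_rot'])
R0=rot([np.pi,0,1.557]);p=np.array([559.2,291.2,0])+R0@[-326,47,0]
print(p,rot([np.pi,0,1.057]).T@(np.array([620.8,-180.2,0])-p))
E
```

```text
clock: 28.37
eef_pos: [558.9, 291.1, 130.0]
tcp_rot: [-3.141, 0.0, 1.557]
contact_force: [-0.2, 1.0, -0.9]
opening: 0.394
clock: 28.78
eef_pos: [576.7, 153.4, 134.9]
tcp_rot: [-3.141, 0.0, 1.558]
contact_force: [1.1, -0.2, -1.3]
opening: 0.388
clock: 29.2
eef_pos: [601.1, -37.8, 134.9]
tcp_rot: [-3.141, 0.0, 1.052]
contact_force: [0.2, 0.9, -1.5]
opening: 0.391
[601.10659457 -37.83107798 134.94438613] [-3.14137330e+00  2.18614300e-04  1.05174264e+00]
[ 6.01698067e+02 -3.54173821e+01  5.75583996e-15] [-1.16700651e+02  8.77943521e+01  1.65075472e-14]
```

```bash
python3 -m creep '[{"dp":[-32,24,0],"angular":[0,0,0.1],"fingers":22},{"dp":[-64,48,0],"angular":[0,0,0.2],"fingers":22},{"dp":[-92,69,0],"angular":[0,0,0.29],"fingers":22},{"dp":[-110,83,0],"angular":[0,0,0.308],"fingers":22},{"dp":[-116.7,87.8,0],"angular":[0,0,0.308],"fingers":22}]'
python3 -m creep '[{"dp":[0,0,0],"angular":[0,0,0],"fingers":22},{"dp":[0,0,0],"angular":[0,0,0],"fingers":22},{"dp":[0,0,0],"angular":[0,0,0],"fingers":22},{"dp":[0,0,0],"angular":[0,0,0],"fingers":22},{"dp":[0,0,0],"angular":[0,0,0],"fingers":22}]'
python3 - <<'E'
from h import *
s=r.sense();print(s['eef_pos'],s['tcp_rot'])
im=optics.grab_frame('wrist');cv2.imwrite('pics/w19.png',im)
c=cam('wrist',s)
q=[557.0,-239.4,-.822]
for y in(56,60,114,118):print(y,proj(c,frame(q,[(-31,y,20),(-27,y,20),(27,y,20),(31,y,20)])).round().tolist())
E
```

```text
clock: 29.62
eef_pos: [620.4, -184.3, 134.8]
tcp_rot: [3.141, 0.001, 0.745]
contact_force: [-0.3, 1.0, -1.3]
opening: 0.393
clock: 30.03
eef_pos: [620.6, -178.9, 135.1]
tcp_rot: [-3.141, 0.0, 0.751]
contact_force: [0.3, -0.4, -1.9]
opening: 0.396
[ 620.60662044 -178.85712068  135.12451711] [-3.14136056e+00  1.12666287e-05  7.50600277e-01]
56 [[240.0, 246.0], [245.0, 246.0], [318.0, 246.0], [324.0, 246.0]]
60 [[240.0, 241.0], [245.0, 241.0], [319.0, 241.0], [324.0, 241.0]]
114 [[238.0, 168.0], [243.0, 168.0], [321.0, 168.0], [327.0, 168.0]]
118 [[237.0, 162.0], [243.0, 162.0], [321.0, 162.0], [327.0, 162.0]]
```

View pics/w19.png

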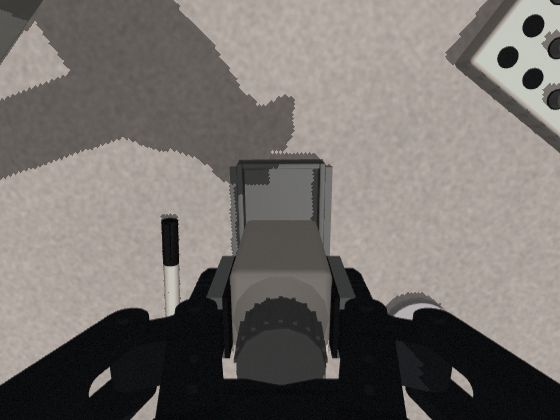

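```bash
python3 -m creep '[{"dp":[-0.6,0.4,10],"angular":[0,0,0],"fingers":22},{"dp":[-0.6,0.4,34],"angular":[0,0,0],"fingers":22},{"dp":[-0.6,0.4,62],"angular":[0,0,0],"fingers":22},{"dp":[-0.6,0.4,83],"angular":[0,0,0],"fingers":22},{"dp":[-0.6,0.4,92],"angular":[0,0,0],"fingers":22}]'
python3 -m creep '[{"dp":[0,0,2],"angular":[0,0,0],"fingers":22},{"dp":[0,0,4],"angular":[0,0,0],"fingers":22},{"dp":[0,0,5],"angular":[0,0,0],"fingers":22},{"dp":[0,0,6],"angular":[0,0,0],"fingers":22},{"dp":[0,0,6],"angular":[0,0,0],"fingers":22}]'
python3 - <<'E'
from h import *
cv2.imwrite('pics/w20.png',np.hstack([optics.grab_frame('wrist')[100:340,180:400],cv2.resize(optics.grab_frame('side')[90:210,230:400],None,fx=2,fy=2)]))
E
```

```text
clock: 30.5
eef_pos: [618.3, -179.9, 39.4]
tcp_rot: [-3.138, 0.002, 0.749]
contact_force: [-0.4, 0.2, -0.2]
opening: 0.393
clock: 30.92
eef_pos: [621.2, -181.1, 38.1]
tcp_rot: [3.14, -0.001, 0.749]
contact_force: [0.9, -1.0, -1.1]
opening: 0.392
```

View pics/w20.png

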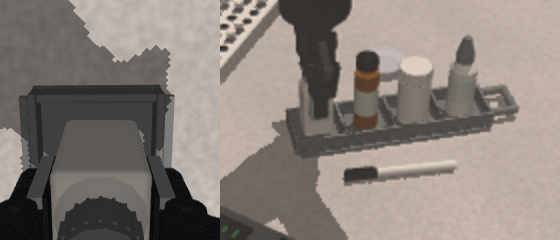

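```bash
python3 -m creep '[{"dp":[0,0,0.8],"angular":[0,0,0],"fingers":22},{"dp":[0,0,1.6],"angular":[0,0,0],"fingers":22},{"dp":[0,0,2.4],"angular":[0,0,0],"fingers":22},{"dp":[0,0,3.2],"angular":[0,0,0],"fingers":22},{"dp":[0,0,3.2],"angular":[0,0,0],"fingers":22}]'
python3 -m creep '[{"dp":[0,0,0.4],"angular":[0,0,0],"fingers":22},{"dp":[0,0,0.8],"angular":[0,0,0],"fingers":22},{"dp":[0,0,0.8],"angular":[0,0,0],"fingers":22}]'
python3 -m creep '[{"dp":[0,0,0.4],"angular":[0,0,0],"fingers":22},{"dp":[0,0,0.8],"angular":[0,0,0],"fingers":22},{"dp":[0,0,0.8],"angular":[0,0,0],"fingers":22}]'
```

```text
clock: 31.43
eef_pos: [620.3, -180.9, 33.7]
tcp_rot: [-3.141, 0.0, 0.749]
contact_force: [0.2, -1.0, -0.9]
opening: 0.39
clock: 31.68
eef_pos: [620.5, -180.9, 33.0]
tcp_rot: [-3.142, 0.0, 0.749]
contact_force: [1.7, -0.2, -0.5]
opening: 0.39
clock: 31.93
eef_pos: [620.5, -180.9, 32.4]
tcp_rot: [3.142, -0.0, 0.749]
contact_force: [0.6, 0.5, 0.0]
opening: 0.391
```

```bash
python3 -m creep '[{"dp":[0,0,0.4],"angular":[0,0,0],"fingers":22},{"dp":[0,0,0.6],"angular":[0,0,0],"fingers":22},{"dp":[0,0,0.6],"angular":[0,0,0],"fingers":22}]'
```

```text
clock: 32.18
eef_pos: [620.6, -180.9, 32.4]
tcp_rot: [3.141, -0.0, 0.749]
contact_force: [-2.2, -0.4, 7.4]
opening: 0.391
```

```bash
python3 -m creep '[{"dp":[0,0,-0.2],"angular":[0,0,0],"fingers":22},{"dp":[0,0,-0.2],"angular":[0,0,0],"fingers":36},{"dp":[0,0,-0.2],"angular":[0,0,0],"fingers":42},{"dp":[0,0,-0.2],"angular":[0,0,0],"fingers":52},{"dp":[0,0,-0.2],"angular":[0,0,0],"fingers":60}]'
python3 -m creep '[{"dp":[0,0,0],"angular":[0,0,0],"fingers":60},{"dp":[0,0,0],"angular":[0,0,0],"fingers":60},{"dp":[0,0,0],"angular":[0,0,0],"fingers":60}]'
python3 -m creep '[{"dp":[0,0,-8],"angular":[0,0,0],"fingers":60},{"dp":[0,0,-32],"angular":[0,0,0],"fingers":60},{"dp":[0,0,-68],"angular":[0,0,0],"fingers":60},{"dp":[0,0,-106],"angular":[0,0,0],"fingers":60},{"dp":[0,0,-146],"angular":[0,0,0],"fingers":60}]'
python3 -m creep '[{"dp":[0,0,-20],"angular":[0,0,0],"fingers":60},{"dp":[0,0,-30],"angular":[0,0,0],"fingers":60},{"dp":[0,0,-30],"angular":[0,0,0],"fingers":60},{"dp":[0,0,-30],"angular":[0,0,0],"fingers":60}]'
python3 - <<'E'
from h import *
s=r.sense();print(s['eef_pos'],s['clock'])
cv2.imwrite('pics/w21.png',optics.grab_frame('wrist'))
a=cv2.resize(optics.grab_frame('side')[90:210,230:400],None,fx=2.3,fy=2.3);b=cv2.resize(optics.grab_frame('scene')[180:320,100:260],None,fx=2,fy=2)
b=cv2.copyMakeBorder(b,0,max(0,a.shape[0]-b.shape[0]),0,0,0)[:max(a.shape[0],b.shape[0])];a=cv2.copyMakeBorder(a,0,b.shape[0]-a.shape[0],0,0,0)
cv2.imwrite('pics/f21.png',np.hstack([a,b]))
E
```

```text
clock: 32.6
eef_pos: [620.5, -180.9, 31.8]
tcp_rot: [3.142, -0.0, 0.749]
contact_force: [-0.6, 0.5, -0.2]
opening: 0.701
clock: 32.85
eef_pos: [620.4, -180.9, 31.8]
tcp_rot: [-3.141, 0.0, 0.749]
contact_force: [0.7, 0.6, -0.3]
opening: 0.705
clock: 33.27
eef_pos: [619.8, -180.7, 179.4]
tcp_rot: [-3.141, 0.001, 0.749]
contact_force: [0.7, -0.6, -0.0]
opening: 0.703
clock: 33.6
eef_pos: [620.0, -180.7, 207.3]
tcp_rot: [-3.141, 0.0, 0.749]
contact_force: [0.4, 0.8, -0.2]
opening: 0.705
[ 620.01475601 -180.74073576  207.28917975] 33.6
```

View pics/w21.png

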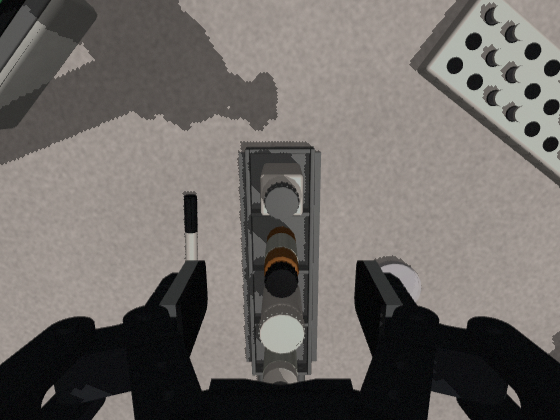

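View pics/f21.png

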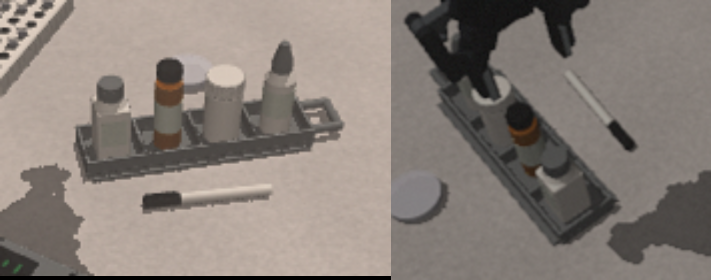

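All four bottles stand upright, one per pocket. From the loop the order is dropper, jar, vial, square, and the arm is clear above them.

```bash
python3 - <<'E'
from rig import r
s=r.sense();print(s['qvel'],s['contact_force'])
print(r.sign_off())
E
```

```text
[-0.00024463  0.00299618 -0.00309074  0.0005695   0.00069441 -0.00077767] [ 0.43204853 -0.16860739  0.19761554]
the job is handed in; nothing more can be done
None
```

All four bottles are in the carrier, one to a pocket and in the same order as in the heater. From the grip loop they run dropper, jar, amber vial, square bottle. I handed the job in at about 34 s on the robot's clock.

- **Set-down:** I lowered each bottle in small steps until the wrist force showed it had touched the pocket floor. The force reached 6–15 N. I then eased the grip and opened the fingers.
- **Final check:** The last wrist, side and scene pictures show all four bottles upright in their pockets. In the scene picture the arm partly hides the dropper and jar. The gripper was open about 100 mm above the tallest bottle, with only noise-level force on the tool.
- **Disagreements:** The scene and side cameras differed by about 5 mm in x. I used the wrist camera to settle the positions, which moved the carrier about 1.5 mm. The square bottle touched down about 1.5 mm lower than I had calculated. It may have sat that much higher in the gripper, and the force confirmed the contact.

No check failed.

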